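# Uncover the board and mark it in the sprung lever press

### The arm

A 6-joint arm with a two-finger parallel gripper is mounted at the origin on the work surface. World frame = base frame: x ahead of the robot, y to its left, z up, the work surface at z = 0. Lengths are in m, angles in rad, forces in N, time in s.
With the tool pointing down it reaches from about 0.35 to 0.85 m from the base axis. Payload 8.1 kg.
Tool frame: the origin (TCP) lies at the very end of the fingers, on their centre line; the grasp point (between the pads) lies 19 mm behind it; z points along the fingers, y is the line along which they close (so a half turn about z gives the same grasp; the last joint's range is limited). The gripper opens to 93 mm and grips with 3 to 60 N. Pads are 15 mm wide; open, the fingers measure 128 mm over their backs; the gripper's body (75 mm by 188 mm) begins 65 mm behind the grasp point.
Start: joints at [1.103, 0.13, 1.488, -0, 1.523, -0.085], TCP at [0.224, 0.557, 0.219] pointing down, gripper open.
Joint ranges: [-2.96, 2.96], [-0.89, 2.26], [0.02, 2.5], [-1.34, 4.48], [0, 2.73], [-2.66, 2.66]. Speed limits (rad/s): [2.39, 2.39, 2.79, 3.14, 3.14, 3.14].

### API

Orientations are given as a rotation vector (axis times angle).
In Python, from plant import robot, imaging gives the robot as it stands.
- The arm moves only by the tool jog_arm, never from a script. Its argument "rows" is a list of rows, each a list of 2 entries, a list of its own where there are three numbers: the shift along the tool's x, y, z each as a share of 0.2 m, from -1 to 1, then the turn, a rotation vector about the tool's x, y, z each as a share of pi/2 rad, from -1 to 1. A call has 1 to 5 rows; each row is the pose to reach, as a shift and turn from the pose commanded when the call began, along the tool's axes at that moment; what a row does not reach only later rows make up. A row lasts 1/10 s, in which the tool goes at most 50 mm and 8.59 degrees, less where a joint would pass 70% of its speed; a pose out of reach is approached as far as the arm can. A call with a number of a shift or a turn outside -1 to 1 is refused whole. A call with a gripper value outside its range is refused whole. "hand" is the closure, from -1 (fully open) to 1 (shut), set as the call begins (left out, the last holds). The fingers move at their own pace and stop on an object; "squeeze" is the grip in N (left out, the last holds). Time passes only in rows, so rows that repeat a pose let the fingers close. It gives the time, the measured TCP pose, the force, the opening and the grip force at its end, in the units of the state.
- robot.read_state(): the state, without advancing time (a new reading comes with each control period).
- imaging.read_camera(name): name is "scene" or "top" or "wrist"; returns a dict with "frame" (420x560x3 uint8, red, green, blue), "vertical_fov" (degrees; the focal length in pixels is half the picture's height over the tangent of half this angle, whatever the lens; pixels are square), "cx", "cy" (the principal point, pixels), "k1" (the pictures are not rectified: a ray, as slopes to the right and down, at radius r is drawn at 1 + k1 r^2 times it, then the intrinsics apply), "R" (3x3) and "t" (3): a world point X has camera coordinates R X + t. Camera axes: x right, y down, z forward; pixel columns grow to the right and rows downward; lengths in m; the calibration is good to about 2 mm. A picture is of the moment at which its call begins. There is no depth.
- robot.close_job(): hands the job in; it is judged then, once.
The state is a dict: "t": time; "q": joint angles; "dq": joint speeds; "joint_torque": joint torques, N m; "tool_pos": TCP position; "orientation": TCP orientation; "force": force on the tool from outside, world axes, zero at the start; "wrist_torque": the same for the moment, N m; "opening": finger opening in m; "gripper_force": force on a finger pad.
Only numpy, scipy, OpenCV 4.12 (cv2) and the standard library are available. Lean on these libraries where they do the work, as an engineer would, in place of code of your own. Each camera call takes 0.05 s, during which the arm holds its last target. There are 200 camera calls.

### The job

Lift the orange dust cover off the wooden board on the marking press and set it down upright, not dropped, in the middle of the black rubber mat. Then pull the press lever down until the punch bites firmly into the board, without crushing it, keep it there for about a second, and ease the lever slowly, over some five seconds, all the way back up without letting it spring back. Leave the board where it lies on the bed and do not disturb the other things.

Things in the scene. Friction and masses are not known exactly. Their poses are not given: they have to be found in the camera images.
- press: grey hand marking press, fixed to the table, base 280 x 190 x 20 mm. Origin on the table under the lever's pivot, x away from the operator, z up; the lever swings towards -x. The pivot axis is along y, 150 mm above the origin, between two side plates 167 mm apart inside, 175 mm high.
- bed: steel bed of the press, 170 x 130 x 20 mm, origin at the centre of its underside, 120 mm from the press origin towards -x and 20 mm up; so its top is 40 mm above the table. The board and the cover stand on it.
- lever (a joint): angle of the sprung lever, rad: 0 fully up against a hard stop (leaning 0.35 rad back, to +x, past upright), grows as the bar is pulled towards -x and down; level at 1.92, hard end at 2.2. The punch meets the bare board somewhere between 1.93 and 2.13: the punch is set in or out by a screw, a different amount each time, and this is not measured, so feel for it.
- lever_bar (a point): middle of the lever's orange round grip bar, 24 mm thick, along the press's y, 138 mm free between the two side arms (10 mm thick, 22 mm wide). Spring and weight need about 2 N at the bar near the top and 7 N at the bottom; a lever let go flies up. A firm mark needs at least 13 N more than the spring (18 N more is right); the board is crushed at about 45 N more.
- lever_pivot (a point): the lever's pivot, 190 mm from the bar, midway between the side plates. The arms run from here to the bar. A cross beam between them, 100 mm from the pivot, carries the brass punch (24 mm thick, round nose), which points towards the operator when the lever is up; its nose stands 70 to 86 mm off the line from pivot to bar.
- board: loose light wooden board, 130 x 90 x 22 mm, long side along the press's x, lying on the bed under the cover; origin at the centre of its underside.
- cover: loose orange dust cover, an upside-down open box 152 x 112 x 45 mm with walls 5 mm thick, standing on the bed over the board; origin at the centre of its lower rim, z up, x along its long side. About 0.3 kg. It must be lifted straight up by 30 mm or more to clear the board.
- cover_grip (a point): middle of the black bar handle on top of the cover, 74 mm above the cover's origin; the bar runs along the cover's x, 86 mm long, 16 mm wide, 16 mm high, with a 21 mm gap under it.
- mat: flat black rubber mat fixed to the table, to the left or right of the press, 210 x 170 x 4 mm; origin at the centre of its underside, x along its long side.
- wrench: bystander: steel wrench, 150 mm, lying in the grey tray (210 x 170 x 45 mm) on the other side of the press from the mat
- discs: bystander: stack of sanding discs, 70 mm across, 25 mm high, in the grey tray
- glue: bystander: yellow glue bottle, 56 mm across, 150 mm high
- blank: bystander: darker wooden blank, 160 x 90 x 20 mm, lying on the table
- screwdriver: bystander: orange screwdriver, 180 mm, lying on the table
- tape: bystander: yellow tape roll, 80 mm across, 30 mm high, lying flat
Mind the look-alikes: they are no part of the job. What is shaped like the cover but blue is not meant.

How it is judged:
On the way, in this order (a step that is already met when the one before it is completed fails the run):
1. the cover stands on the mat, let go, with the lever still up (horizontal distance between cover and mat below 0.04 m and z of cover in the frame of mat below 0.008 m and angle between cover's own z axis and vertical below 0.08 rad and contact force between the fingers and cover below 0.1 N and value of joint lever below 0.15 rad), for 0.3 s.
2. the lever is down and the punch presses the board on the bed with at least 25 N, for 0.5 s (value of joint lever above 1.8 rad and contact force between board and bed above 25 N), for 0.5 s.
3. the lever is all the way back up (value of joint lever below 0.06 rad), for 0.2 s.
At the end, for the whole second after the job is handed in: The cover stands upright on the mat, let go and still, its centre within 40 mm of the mat's centre; the lever is fully up (within 0.06 rad); the board lies on the bed within 12 mm of where it was (horizontal distance between cover and mat below 0.04 m and z of cover in the frame of mat below 0.008 m and angle between cover's own z axis and vertical below 0.08 rad and contact force between the fingers and cover below 0.1 N and value of joint lever below 0.06 rad and z of board in the frame of bed below 0.024 m and distance of board from where it was at the start of the episode below 0.012 m and linear speed of cover below 0.02 m/s); the robot touches nothing.
It fails at once if the lever springs back faster than 1.5 rad/s (velocity of joint lever below -1.5 rad/s).
It fails at once if the board is crushed: pressed on the bed with more than 95 N (contact force between board and bed above 95 N).
It fails at once if the cover is dropped: let go more than 25 mm above the mat (contact force between each of the arm, the fingers and cover below 0.05 N and z of cover in the frame of mat above 0.029 m and horizontal distance between cover and mat below 0.12 m).
It fails at once if a bystander is moved by more than 30 mm (distance of any of wrench, discs, glue, blank, screwdriver, tape from where it was at the start of the episode above 0.03 m).
It also fails if it takes over 72 s, if anything falls off the work surface, if the arm or the gripper's body presses on something with over 40 N, if the wrist force passes 120 N, or if a joint passes its speed limit or range.

## Working session

There is one attempt and no reset: what is moved stays moved. The work goes in short steps, Python scripts to look and compute and a tool call to move; the robot and the scene stay as the last step left them, time stands still between calls to the robot, and variables do not carry over. Pictures are saved under pics/ and viewed, at most 10 in all, crops included, and the job is handed in when it is done.

Besides the shell and the picture viewer there is one more tool, called after ">>>" by a JSON object that holds its "fn" and its "kwargs", one argument or row to a line. jog_arm: Moves the arm, as the interface text tells. Its arguments: {"type":"object","properties":{"rows":{"type":"array"},"hand":{"type":"number"},"squeeze":{"type":"number"}},"required":["rows"]}

```bash
ls; mkdir -p pics; python3 - <<'E'
from plant import robot, imaging
import cv2
s=robot.read_state(); print(s)
for n in("scene","top"):
    c=imaging.read_camera(n); cv2.imwrite(f"pics/{n}0.png",cv2.cvtColor(c["frame"],cv2.COLOR_RGB2BGR))
    print(n,{k:v for k,v in c.items() if k!="frame"})
E
```

```text
pics
{'t': 0.0, 'q': array([ 1.10260918e+00,  1.31163684e-01,  1.48928468e+00, -2.46723940e-05,
        1.52303209e+00, -8.53835313e-02]), 'dq': array([0.00034375, 0.00113977, 0.0014833 , 0.00082167, 0.0013887 ,
       0.0020097 ]), 'joint_torque': array([-1.25553174e-04, -5.59840786e+01, -4.91766536e+01,  7.67193083e-02,
        3.50327126e-02, -1.79225744e-04]), 'tool_pos': array([0.22382595, 0.55605438, 0.21758301]), 'orientation': array([-5.97546069e-01, -3.08373844e+00,  2.86261256e-03]), 'force': array([-0.32833996, -0.56644537,  0.92626696]), 'wrist_torque': array([-0.03037327, -0.00788517, -0.06820747]), 'gripper_force': 0.0, 'opening': 0.09262729844666057}
scene {'vertical_fov': 48.588590884450795, 'cx': 285.4440198701601, 'cy': 213.13727111614824, 'k1': 0.013690658725824083, 'R': array([[-0.57040884,  0.82127937,  0.01157371],
       [ 0.62118527,  0.44056925, -0.64809535],
       [-0.53736637, -0.3624899 , -0.76147125]]), 't': array([ 0.24152269, -0.14435995,  2.05519729])}
top {'vertical_fov': 48.59641649331245, 'cx': 275.17440110640075, 'cy': 207.7234242455609, 'k1': -0.0007366441782192467, 'R': array([[ 4.02527285e-03, -9.99809891e-01, -1.90782537e-02],
       [-9.83940177e-01, -5.55309369e-04, -1.78497672e-01],
       [ 1.78453144e-01,  1.94903622e-02, -9.83755356e-01]]), 't': array([0.01628908, 0.48152169, 1.62990611])}
```

```bash
python3 -c "
import cv2
for n in('top','scene'):
    a=cv2.imread(f'pics/{n}0.png'); cv2.imwrite(f'pics/{n}0b.png',cv2.resize(a,(800,600),interpolation=cv2.INTER_CUBIC))"
```

```text
(no output)
```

View pics/top0b.png

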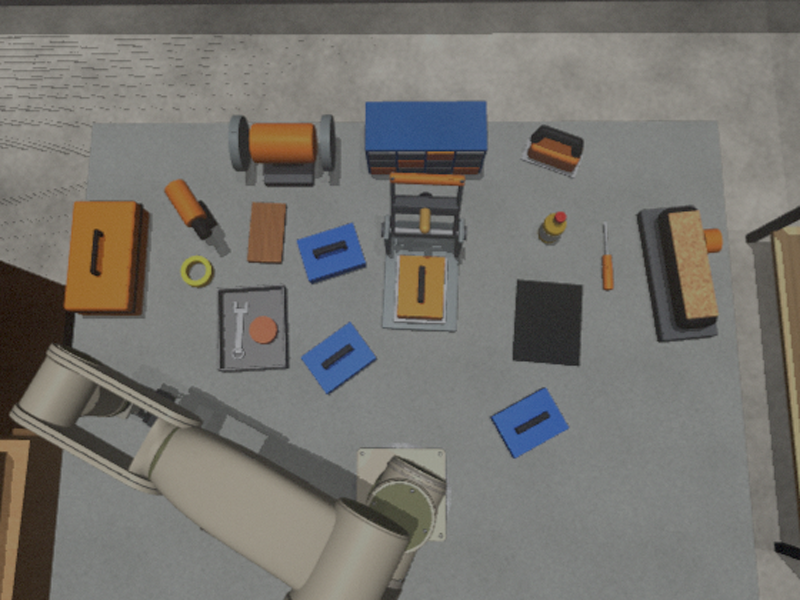

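View pics/scene0b.png

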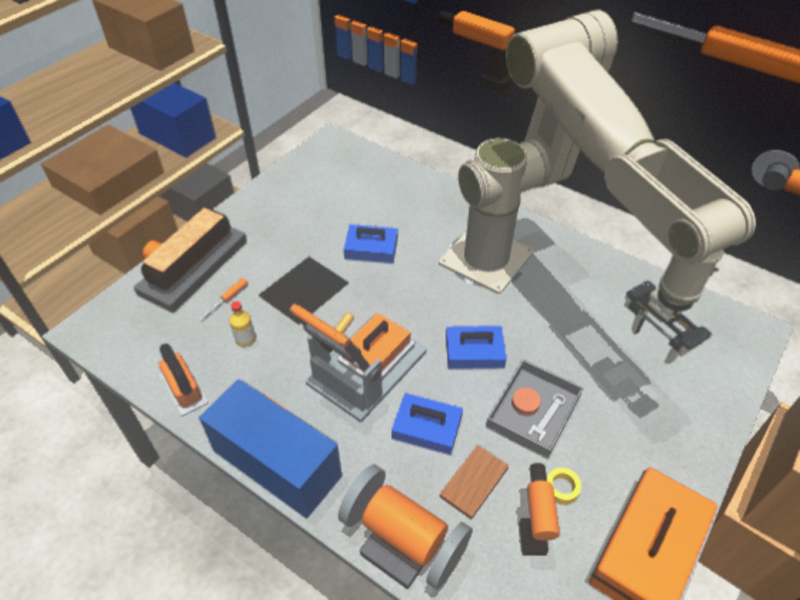

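The cover is the orange box with the black bar at about (421,287) in the top view: it stands on the press bed and has the right size. The look-alikes are the big orange box at (100,257) and the blue boxes at (331,252), (338,357) and (530,422). The mat is the black rectangle at (548,322), to the right of the press. The lever bar is at (427,180).

```bash
cat > h.py <<'E'
import numpy as np, cv2
from scipy.spatial.transform import Rotation as R
from plant import robot, imaging
def K(c):
    h,w=c["frame"].shape[:2]; f=h/2/np.tan(np.radians(c["vertical_fov"])/2)
    return np.array([[f,0,c["cx"]],[0,f,c["cy"]],[0,0,1]]), np.array([c["k1"],0,0,0.])
def ray(c,px):
    k,d=K(c); u=cv2.undistortPoints(np.float64(px).reshape(-1,1,2),k,d).reshape(-1,2)
    return -c["R"].T@c["t"], np.c_[u,np.ones(len(u))]@c["R"]
def onplane(c,px,z):
    o,d=ray(c,px); return (o+d*((z-o[2])/d[:,2])[:,None])[:,:2]
def proj(c,X):
    k,d=K(c); return cv2.projectPoints(np.float64(X).reshape(-1,1,3),cv2.Rodrigues(c["R"])[0],c["t"],k,d)[0].reshape(-1,2)
def mask(c,kind):
    h,s,v=cv2.split(cv2.cvtColor(c["frame"],cv2.COLOR_RGB2HSV))
    if kind=="orange": return ((h<20)&(s>150)&(v>90)).astype(np.uint8)
    return (v<50).astype(np.uint8)
def comp(c,kind,x,y,z):
    """rect of contour containing/nearest pixel box on plane z"""
    cs=cv2.findContours(mask(c,kind),cv2.RETR_EXTERNAL,cv2.CHAIN_APPROX_NONE)[0]
    b=max(cs,key=lambda q:cv2.pointPolygonTest(q,(x,y),True) if cv2.contourArea(q)>20 else -1e9)
    w=onplane(c,b.reshape(-1,2),z); r=cv2.minAreaRect(np.float32(w*1000)); return r
E
python3 - <<'E'
from h import *
c=imaging.read_camera("top"); 
print("mat",comp(c,"dark",383,225,.004))
print("covertop",comp(c,"orange",285,201,.085))
print("handle",comp(c,"dark",295,199,.122))
print("bar",comp(c,"orange",299,126,.3285))
f=c["frame"][100:240,255:340]; cv2.imwrite("pics/crop1.png",cv2.resize(f[:,:,::-1],None,fx=4,fy=4,interpolation=cv2.INTER_CUBIC))
E
```

```text
mat ((423.01397705078125, -374.2314453125), (164.5158233642578, 204.3460235595703), 85.2176513671875)
covertop ((511.3055419921875, -50.13473892211914), (106.48318481445312, 127.25389862060547), 86.53262329101562)
handle ((406.2029724121094, -349.099853515625), (152.99952697753906, 190.04161071777344), 85.2176513671875)
bar ((688.7677612304688, -58.449363708496094), (156.89418029785156, 23.259414672851562), 87.5831069946289)
```

View pics/crop1.png

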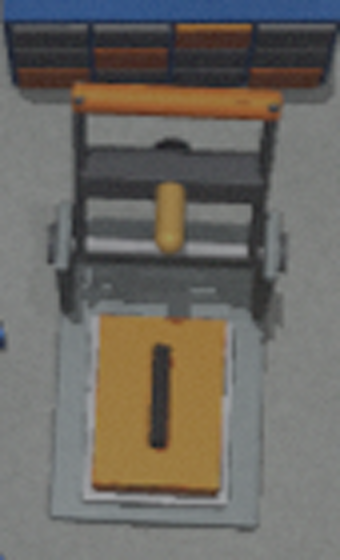

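The crop confirms it: an orange box with a black bar on top stands on the press bed, with the handle spanning about (153,345) to (168,447) in the crop. I'll refine with these points.

```bash
python3 - <<'E'
from h import *
c=imaging.read_camera("top")
P=lambda l:np.array(l)/4.+[255,100]-.375
print("cov",onplane(c,P([(98,318),(226,320),(217,487),(93,487)]),.085).round(4).tolist())
h=onplane(c,P([(153,345),(171,346),(168,447),(150,447)]),.122);print("hand",h.round(4).tolist(),h.mean(0))
b=onplane(c,P([(72,98),(283,103)]),.3285);print("bar",b,b.mean(0))
print("bed",onplane(c,P([(50,521),(258,527)]),.04))
print("plate tops",onplane(c,P([(55,207),(275,213)]),.175))
k=c["frame"][300//1-101:212,290:300]
# predicted handle/cover in the scene camera
s=imaging.read_camera("scene")
yaw=-.045
for nm,x,y,z in (("handle",*h.mean(0),.122),("bar",*b.mean(0),.3285),("mat",.423,-.374,.004)): print(nm,proj(s,[x,y,z])/.7)
g=mask(s,"orange");f=s["frame"][200:290,195:305];cv2.imwrite("pics/crop2.png",cv2.resize(f[:,:,::-1],None,fx=6,fy=6,interpolation=cv2.INTER_CUBIC))
E
```

```text
cov [[0.577, 0.003], [0.5751, -0.1103], [0.4257, -0.101], [0.4256, 0.007]]
hand [[0.5439, -0.045], [0.5431, -0.0605], [0.4546, -0.0575], [0.4546, -0.0422]] [ 0.49904606 -0.05129555]
bar [[ 0.69107453  0.0206481 ]
 [ 0.68654787 -0.14120411]] [ 0.6888112  -0.06027801]
bed [[ 0.40160186  0.04593227]
 [ 0.3964892  -0.13962528]]
plate tops [[ 0.65150086  0.03860042]
 [ 0.64589181 -0.14718913]]
handle [[375.23701943 329.30721852]]
bar [[317.83970698 324.58972736]]
mat [[303.70825718 287.8768194 ]]
```

View pics/crop2.png

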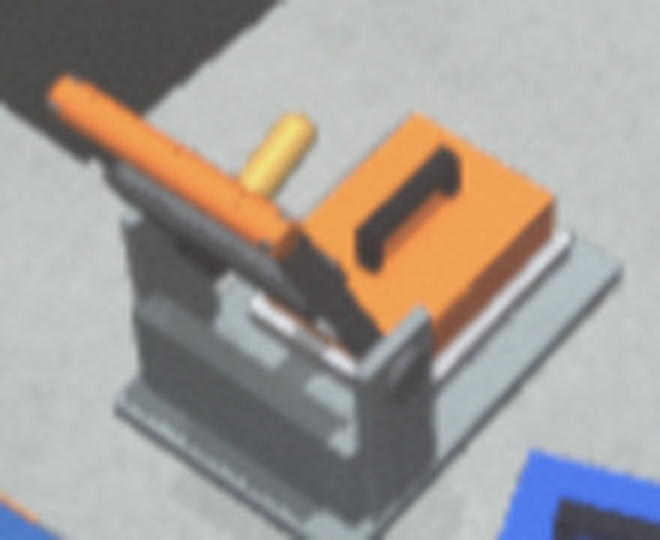

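```bash
cat >> h.py <<'E'
def down(yaw,pitch=0.):
    """tool down, y along world y turned by yaw; pitch>0 swings tool z forward (+x)"""
    y=np.array([-np.sin(yaw),np.cos(yaw),0]); f=np.array([np.cos(yaw),np.sin(yaw),0])
    z=np.array([0,0,-1.])*np.cos(pitch)+f*np.sin(pitch); return np.c_[np.cross(y,z),y,z]
def go(p,Rt,R0=None,p0=None):
    s=robot.read_state()
    R0=R.from_rotvec(s["orientation"]).as_matrix() if R0 is None else R0
    p0=s["tool_pos"] if p0 is None else p0
    d=R0.T@(np.array(p)-p0)/.2; r=R.from_matrix(R0.T@Rt).as_rotvec()/(np.pi/2)
    print("shift",d.round(3).tolist(),"turn",r.round(3).tolist()); return d,r
E
python3 - <<'E'
from h import *
go([.494,-.051,.215],down(-.032))
E
```

```text
shift [-2.387, -2.313, 0.018] turn [-0.001, -0.0, -0.223]
```

>>> {"fn": "jog_arm", "kwargs": {
  "rows": [
    [[-0.2,-0.2,0],[0,0,-0.05]],
    [[-0.4,-0.4,0],[0,0,-0.1]],
    [[-0.6,-0.6,0],[0,0,-0.15]],
    [[-0.75,-0.75,0],[0,0,-0.2]],
    [[-0.9,-0.9,0],[0,0,-0.223]]
  ],
  "hand": -1
}}

```text
t: 0.75
tool_pos: [0.3223, 0.3248, 0.2186]
orientation: [0.045, 3.141, 0.0]
force: [0.4, 0.0, 0.6]
opening: 0.0927
gripper_force: 0.0
```

```bash
python3 - <<'E'
from h import *
go([.494,-.051,.215],down(-.032))
E
```

```text
shift [-0.912, -1.854, 0.018] turn [0.0, 0.0, 0.002]
```

>>> {"fn": "jog_arm", "kwargs": {
  "rows": [
    [[-0.1,-0.2,0],[0,0,0]],
    [[-0.2,-0.4,0],[0,0,0]],
    [[-0.3,-0.6,0],[0,0,0]],
    [[-0.4,-0.8,0],[0,0,0]],
    [[-0.5,-1.0,0],[0,0,0]]
  ]
}}

```text
t: 1.25
tool_pos: [0.4159, 0.1217, 0.2188]
orientation: [0.051, 3.14, 0.0]
force: [0.8, 0.3, -0.9]
opening: 0.0926
gripper_force: 0.0
```

>>> {"fn": "jog_arm", "kwargs": {
  "rows": [
    [[-0.1,-0.2,0],[0,0,0]],
    [[-0.2,-0.4,0],[0,0,0]],
    [[-0.3,-0.6,0],[0,0,0]],
    [[-0.4,-0.8,0],[0,0,0]],
    [[-0.4,-0.8,0],[0,0,0]]
  ]
}}

```text
t: 1.75
tool_pos: [0.4913, -0.0436, 0.2183]
orientation: [0.058, 3.141, -0.003]
force: [0.3, 0.5, 0.9]
opening: 0.0929
gripper_force: 0.0
```

```bash
python3 - <<'E'
from h import *
go([.494,-.051,.096],down(-.032))
c=imaging.read_camera("wrist"); s=robot.read_state(); print(s['force'],s['tool_pos'])
cv2.imwrite("pics/w1.png",c["frame"][:,:,::-1])
print(proj(c,[[.499,-.051,.122],[.5435,-.0528,.122],[.4546,-.0498,.122]]))
E
```

```text
shift [-0.015, -0.035, 0.612] turn [-0.001, 0.0, -0.003]
[-0.33642954  0.63462039  0.61923936] [ 0.49053274 -0.04137763  0.21824869]
[[271.63545384 222.93030996]
 [271.83751402 278.29950197]
 [270.56467482 162.61445458]]
```

View pics/w1.png

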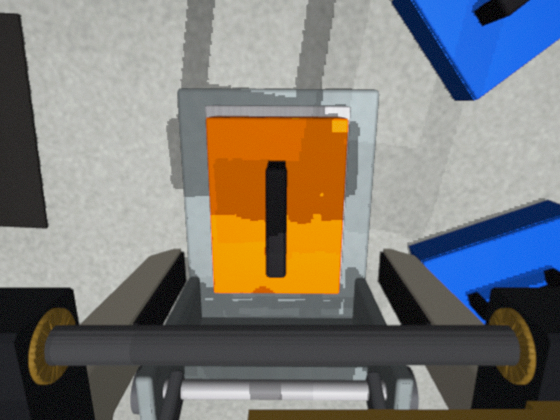

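The wrist view shows the orange cover on the bed. Its handle runs from (276,162) to (276,277), about 5 px to the right of my prediction.

```bash
python3 - <<'E'
from h import *
c=imaging.read_camera("wrist")
w=onplane(c,[[276.5,162],[276.5,277]],.122);print(w,w.mean(0))
print(onplane(c,[[207.5,116],[349,117],[342,293],[214,293]],.085))
go([.494,w.mean(0)[1],.096],down(-.02))
E
```

```text
[[ 0.45345517 -0.04325171]
 [ 0.54161941 -0.04675236]] [ 0.49753729 -0.04500203]
[[ 0.42150154 -0.09586877]
 [ 0.42618344  0.01348981]
 [ 0.57728139  0.00925921]
 [ 0.57321349 -0.10375755]]
shift [-0.021, -0.025, 0.611] turn [0.0, -0.001, -0.01]
```

>>> {"fn": "jog_arm", "kwargs": {
  "rows": [
    [[-0.02,-0.03,0.15],[0,0,0]],
    [[-0.02,-0.03,0.3],[0,0,0]],
    [[-0.02,-0.03,0.45],[0,0,0]],
    [[-0.02,-0.03,0.55],[0,0,0]],
    [[-0.02,-0.03,0.61],[0,0,0]]
  ]
}}

```text
t: 2.35
tool_pos: [0.4925, -0.0435, 0.0947]
orientation: [-0.048, -3.139, -0.001]
force: [0.1, 0.1, -0.0]
opening: 0.0927
gripper_force: 0.0
```

>>> {"fn": "jog_arm", "kwargs": {
  "rows": [
    [[0,0,0],[0,0,0]],
    [[0,0,0],[0,0,0]],
    [[0,0,0],[0,0,0]],
    [[0,0,0],[0,0,0]],
    [[0,0,0],[0,0,0]]
  ],
  "hand": 1,
  "squeeze": 25
}}

```text
t: 2.85
tool_pos: [0.4947, -0.0453, 0.0976]
orientation: [0.051, 3.14, -0.0]
force: [-1.0, -0.4, -0.7]
opening: 0.0578
gripper_force: 0.0
```

>>> {"fn": "jog_arm", "kwargs": {
  "rows": [
    [[0,0,0],[0,0,0]],
    [[0,0,0],[0,0,0]],
    [[0,0,0],[0,0,0]],
    [[0,0,0],[0,0,0]],
    [[0,0,0],[0,0,0]]
  ]
}}

```text
t: 3.35
tool_pos: [0.494, -0.0455, 0.0967]
orientation: [-0.051, -3.141, 0.001]
force: [-0.2, -3.4, 0.7]
opening: 0.0178
gripper_force: 1.2
```

>>> {"fn": "jog_arm", "kwargs": {
  "rows": [
    [[0,0,0],[0,0,0]],
    [[0,0,0],[0,0,0]],
    [[0,0,-0.03],[0,0,0]],
    [[0,0,-0.1],[0,0,0]],
    [[0,0,-0.2],[0,0,0]]
  ]
}}

```text
t: 3.85
tool_pos: [0.4929, -0.0448, 0.1365]
orientation: [-0.051, -3.138, -0.001]
force: [0.1, -0.9, -2.9]
opening: 0.0157
gripper_force: 25.0
```

>>> {"fn": "jog_arm", "kwargs": {
  "rows": [
    [[0,0,-0.1],[0,0,0]],
    [[0.1,0,-0.15],[0,0,0]],
    [[0.2,0,-0.15],[0,0,0]],
    [[0.3,0,-0.15],[0,0,0]],
    [[0.35,-0.1,-0.15],[0,0,0]]
  ]
}}

```text
t: 4.35
tool_pos: [0.4224, -0.0614, 0.1675]
orientation: [0.048, 3.141, 0.002]
force: [0.5, 0.0, -4.0]
opening: 0.0157
gripper_force: 25.0
```

```bash
python3 - <<'E'
from h import *
s=robot.read_state(); print(s['force'],s['tool_pos'],s['opening'],s['gripper_force'])
c=imaging.read_camera("top");f=c["frame"][120:330,200:480]
cv2.imwrite("pics/l1.png",cv2.resize(f[:,:,::-1],None,fx=2,fy=2))
go([.42,-.374,.165],down(-.032))
E
```

```text
[ 0.50283902  0.01042687 -3.99339456] [ 0.42241841 -0.0614378   0.16754086] 0.015681988816911144 24.966132938861847
shift [-0.04, -1.546, 0.015] turn [-0.001, -0.0, 0.001]
```

View pics/l1.png

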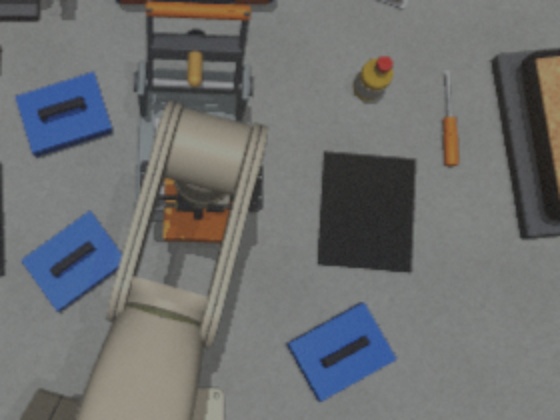

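>>> {"fn": "jog_arm", "kwargs": {
  "rows": [
    [[0,-0.2,0],[0,0,0]],
    [[0,-0.4,0],[0,0,0]],
    [[0,-0.6,0],[0,0,0]],
    [[0,-0.8,0],[0,0,0]],
    [[0,-0.95,0],[0,0,0]]
  ]
}}

```text
t: 4.9
tool_pos: [0.4171, -0.2551, 0.1677]
orientation: [0.052, 3.14, -0.001]
force: [0.1, 0.1, -3.4]
opening: 0.0158
gripper_force: 25.0
```

>>> {"fn": "jog_arm", "kwargs": {
  "rows": [
    [[0,-0.2,0],[0,0,0]],
    [[0,-0.35,0],[0,0,0]],
    [[0,-0.45,0],[0,0,0]],
    [[0,-0.5,0.05],[0,0,0]],
    [[0,-0.5,0.2],[0,0,0]]
  ]
}}

```text
t: 5.4
tool_pos: [0.4159, -0.3558, 0.1297]
orientation: [0.053, 3.136, -0.008]
force: [0.5, -0.5, -3.6]
opening: 0.0158
gripper_force: 25.0
```

```bash
python3 - <<'E'
from h import *
s=robot.read_state(); print(s['force'],s['tool_pos'])
go([.418,-.372,.075],down(-.032))
E
```

```text
[ 0.502949   -0.48653374 -3.62309736] [ 0.41585586 -0.35575635  0.12965364]
shift [-0.012, -0.079, 0.274] turn [-0.003, 0.003, -0.001]
```

>>> {"fn": "jog_arm", "kwargs": {
  "rows": [
    [[0,-0.03,0.05],[0,0,0]],
    [[-0.01,-0.06,0.1],[0,0,0]],
    [[-0.01,-0.06,0.15],[0,0,0]],
    [[-0.01,-0.06,0.2],[0,0,0]],
    [[-0.01,-0.06,0.23],[0,0,0]]
  ]
}}

```text
t: 5.9
tool_pos: [0.4156, -0.3644, 0.0799]
orientation: [-0.051, -3.141, -0.001]
force: [-0.6, -0.1, -1.6]
opening: 0.0157
gripper_force: 25.0
```

>>> {"fn": "jog_arm", "kwargs": {
  "rows": [
    [[0,0,0.01],[0,0,0]],
    [[0,0,0.02],[0,0,0]],
    [[0,0,0.03],[0,0,0]],
    [[0,0,0.04],[0,0,0]],
    [[0,0,0.04],[0,0,0]]
  ]
}}

```text
t: 6.4
tool_pos: [0.4156, -0.3648, 0.0726]
orientation: [-0.051, -3.141, -0.0]
force: [-0.0, -0.5, -4.9]
opening: 0.0158
gripper_force: 25.0
```

>>> {"fn": "jog_arm", "kwargs": {
  "rows": [
    [[0,-0.02,0.01],[0,0,0]],
    [[0,-0.04,0.02],[0,0,0]],
    [[0,-0.04,0.03],[0,0,0]],
    [[0,-0.04,0.04],[0,0,0]],
    [[0,-0.04,0.05],[0,0,0]]
  ]
}}

```text
t: 6.9
tool_pos: [0.4153, -0.3728, 0.0624]
orientation: [-0.051, -3.141, -0.0]
force: [0.3, 0.5, -2.9]
opening: 0.0154
gripper_force: 25.0
```

>>> {"fn": "jog_arm", "kwargs": {
  "rows": [
    [[0,0,0.005],[0,0,0]],
    [[0,0,0.005],[0,0,0]],
    [[0,0,0.01],[0,0,0]],
    [[0,0,0.01],[0,0,0]]
  ]
}}

```text
t: 7.3
tool_pos: [0.4155, -0.3729, 0.061]
orientation: [0.051, 3.141, -0.0]
force: [-1.3, 0.1, -1.8]
opening: 0.0156
gripper_force: 25.0
```

>>> {"fn": "jog_arm", "kwargs": {
  "rows": [
    [[0,0,0.005],[0,0,0]],
    [[0,0,0.005],[0,0,0]],
    [[0,0,0.01],[0,0,0]],
    [[0,0,0.01],[0,0,0]]
  ]
}}

```text
t: 7.7
tool_pos: [0.4156, -0.3727, 0.0606]
orientation: [0.051, 3.141, 0.0]
force: [-7.6, 8.6, 15.1]
opening: 0.0153
gripper_force: 25.0
```

>>> {"fn": "jog_arm", "kwargs": {
  "rows": [
    [[0,0,-0.005],[0,0,0]],
    [[0,0,-0.01],[0,0,0]],
    [[0,0,-0.01],[0,0,0]],
    [[0,0,-0.01],[0,0,0]],
    [[0,0,-0.01],[0,0,0]]
  ],
  "hand": -1
}}

```text
t: 8.2
tool_pos: [0.4153, -0.3728, 0.0605]
orientation: [-0.051, -3.141, -0.0]
force: [0.6, -0.0, 0.5]
opening: 0.0513
gripper_force: 0.0
```

>>> {"fn": "jog_arm", "kwargs": {
  "rows": [
    [[0,0,0],[0,0,0]],
    [[0,0,0],[0,0,0]],
    [[0,0,-0.1],[0,0,0]],
    [[0,0,-0.25],[0,0,0]],
    [[0,0,-0.5],[0,0,0]]
  ]
}}

```text
t: 8.7
tool_pos: [0.4135, -0.3708, 0.158]
orientation: [-0.051, -3.136, -0.008]
force: [0.1, -0.6, -1.0]
opening: 0.0902
gripper_force: 0.0
```

>>> {"fn": "jog_arm", "kwargs": {
  "rows": [
    [[0,0,-0.25],[0,0,0]],
    [[0,0,-0.5],[0,0,0]],
    [[0,0,-0.75],[0,0,0]],
    [[0,0,-1],[0,0,0]],
    [[0,0,-1],[0,0,0]]
  ]
}}

```text
t: 9.2
tool_pos: [0.4171, -0.3746, 0.37]
orientation: [0.051, 3.132, -0.015]
force: [0.3, -0.3, -0.4]
opening: 0.0932
gripper_force: 0.0
```

```bash
python3 - <<'E'
from h import *
s=robot.read_state(); print(s['force'],s['tool_pos'],s['q'].round(3))
c=imaging.read_camera("wrist");cv2.imwrite("pics/w2.png",c["frame"][:,:,::-1])
print("mat c",proj(c,[.423,-.374,.004]))
E
```

```text
[ 0.26412585 -0.25287344 -0.43456734] [ 0.41705939 -0.37463864  0.37001702] [-8.230e-01 -1.000e-03  1.353e+00 -0.000e+00  1.776e+00 -2.362e+00]
mat c [[284.42573284 160.4804928 ]]
```

View pics/w2.png

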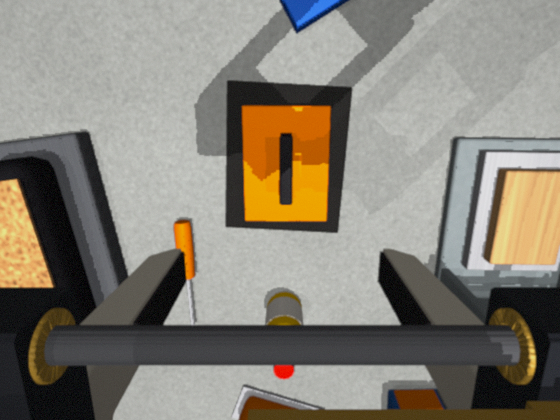

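The cover stands centred on the mat, handle at (286,168) against a predicted mat centre of (284,160). Next I move to the lever bar, turning the tool by 90°.

>>> {"fn": "jog_arm", "kwargs": {
  "rows": [
    [[-0.12,0.14,-0.05],[0,0,0.09]],
    [[-0.24,0.28,-0.1],[0,0,0.18]],
    [[-0.36,0.42,-0.15],[0,0,0.27]],
    [[-0.48,0.56,-0.2],[0,0,0.36]],
    [[-0.6,0.7,-0.25],[0,0,0.45]]
  ],
  "hand": -1
}}

```text
t: 9.75
tool_pos: [0.5404, -0.2355, 0.4089]
orientation: [-1.143, -2.923, -0.0]
force: [0.2, -0.4, -0.6]
opening: 0.0929
gripper_force: 0.0
```

```bash
python3 - <<'E'
from h import *
s=robot.read_state(); print(s['tool_pos'],s['q'].round(4).tolist())
go([.689,-.060,.42],down(-1.6))
c=imaging.read_camera("top")
print("cabinet front bottom/top:",onplane(c,np.array([[425,173]])*.7,0),onplane(c,np.array([[425,152]])*.7,.15),onplane(c,np.array([[425,152]])*.7,.25))
E
```

```text
[ 0.54035903 -0.23545866  0.40890051] [-0.4979, 0.1106, 1.1662, -0.0001, 1.8676, -1.3233]
shift [0.049, 1.149, -0.056] turn [-0.001, -0.001, 0.544]
cabinet front bottom/top: [[ 0.82556448 -0.06564449]] [[ 0.82263011 -0.06141388]] [[ 0.78107831 -0.05841329]]
```

>>> {"fn": "jog_arm", "kwargs": {
  "rows": [
    [[0.01,0.22,-0.02],[0,0,0.09]],
    [[0.02,0.44,-0.04],[0,0,0.18]],
    [[0.03,0.66,-0.05],[0,0,0.27]],
    [[0.04,0.85,-0.05],[0,0,0.36]],
    [[0.05,1.0,-0.05],[0,0,0.45]]
  ]
}}

```text
t: 10.3
tool_pos: [0.6681, -0.0803, 0.4181]
orientation: [-2.082, -2.349, 0.002]
force: [-0.2, -0.6, 0.3]
opening: 0.0926
gripper_force: 0.0
```

```bash
python3 - <<'E'
from h import *
s=robot.read_state(); print(s['tool_pos'],s['q'].round(4).tolist())
c=imaging.read_camera("top");f=c["frame"][90:240,230:370]
cv2.imwrite("pics/l2.png",cv2.resize(f[:,:,::-1],None,fx=4,fy=4))
go([.689,-.058,.38],down(-1.6))
E
```

```text
[ 0.66809459 -0.08028285  0.41812169] [-0.1959, 0.3636, 0.856, 0.0003, 1.925, -0.3165]
shift [0.081, 0.107, 0.184] turn [-0.002, -0.002, 0.09]
```

>>> {"fn": "jog_arm", "kwargs": {
  "rows": [
    [[0.05,0.05,0.05],[0,0,0.09]],
    [[0.08,0.1,0.1],[0,0,0.09]],
    [[0.08,0.1,0.2],[0,0,0.09]],
    [[0.08,0.1,0.3],[0,0,0.09]],
    [[0.08,0.1,0.35],[0,0,0.09]]
  ]
}}

```text
t: 10.85
tool_pos: [0.6842, -0.0641, 0.3463]
orientation: [-2.233, -2.204, 0.005]
force: [-0.2, -0.0, -0.8]
opening: 0.0931
gripper_force: 0.0
```

```bash
python3 - <<'E'
from h import *
s=robot.read_state(); print(s['tool_pos'],s['q'].round(4).tolist(),s['force'])
c=imaging.read_camera("wrist");cv2.imwrite("pics/w3.png",c["frame"][:,:,::-1])
print(proj(c,[[.689,-.06,.3285],[.689,.009,.3285],[.689,-.13,.3285]]))
go([.689,-.057,.305],down(-1.6))
E
```

```text
[ 0.68416624 -0.06406724  0.34633212] [-0.1679, 0.3711, 0.9778, -0.0, 1.798, -0.1549] [-0.22664405 -0.04985539 -0.79721537]
[[293.34376312 245.89622421]
 [292.77980512 109.2258832 ]
 [293.81960217 360.15559229]]
shift [0.036, 0.026, 0.202] turn [-0.004, -0.001, 0.01]
```

View pics/w3.png

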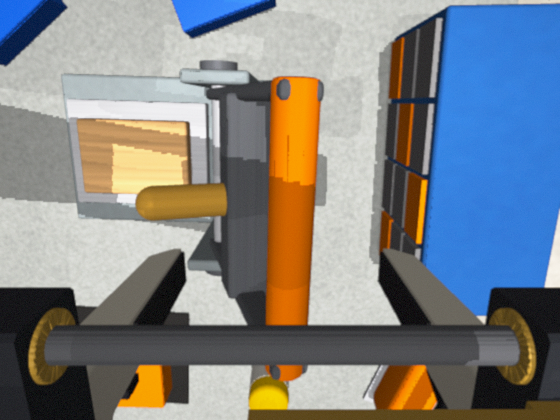

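The bar is centred between the fingers at column 293, matching the prediction. The board and punch are also visible. I descend and grip.

>>> {"fn": "jog_arm", "kwargs": {
  "rows": [
    [[0.03,0.02,0.04],[0,0,0.01]],
    [[0.03,0.02,0.08],[0,0,0.01]],
    [[0.03,0.02,0.13],[0,0,0.01]],
    [[0.03,0.02,0.18],[0,0,0.01]],
    [[0.03,0.02,0.2],[0,0,0.01]]
  ]
}}

```text
t: 11.4
tool_pos: [0.6887, -0.058, 0.3089]
orientation: [-2.256, -2.184, 0.002]
force: [0.6, 0.5, -0.3]
opening: 0.093
gripper_force: 0.0
```

>>> {"fn": "jog_arm", "kwargs": {
  "rows": [
    [[0,0,0],[0,0,0]],
    [[0,0,0],[0,0,0]],
    [[0,0,0],[0,0,0]],
    [[0,0,0],[0,0,0]],
    [[0,0,0],[0,0,0]]
  ],
  "hand": 1,
  "squeeze": 6
}}

```text
t: 11.9
tool_pos: [0.6893, -0.058, 0.3111]
orientation: [2.257, 2.185, 0.001]
force: [-0.0, 0.5, 0.6]
opening: 0.0576
gripper_force: 0.0
```

>>> {"fn": "jog_arm", "kwargs": {
  "rows": [
    [[0,0,0],[0,0,0]],
    [[0,0,0],[0,0,0]],
    [[0,0,0],[0,0,0]],
    [[0,0,0],[0,0,0]],
    [[0,0,0],[0,0,0]]
  ]
}}

```text
t: 12.4
tool_pos: [0.6888, -0.058, 0.3105]
orientation: [-2.257, -2.184, 0.001]
force: [-2.3, 0.1, 0.0]
opening: 0.0237
gripper_force: 6.0
```

```bash
python3 - <<'E'
from h import *
s=robot.read_state(); print(s['tool_pos'],s['q'].round(4).tolist(),s['force'],s['wrist_torque'],s['opening'])
E
```

```text
[ 0.68881896 -0.05796321  0.3104767 ] [-0.158, 0.3701, 1.0436, -0.0001, 1.7289, -0.1255] [-2.31522048  0.10168635  0.02965506] [-0.02557654  0.38207286 -0.0322896 ] 0.023704999232621565
```

```bash
cat >> h.py <<'E'
PX,PY,YAW,L=np.array([.688-.065]),-.058+.065*.033,-.033,.19
F=np.array([np.cos(YAW),np.sin(YAW),0]); U=np.array([0,0,1.])
PIV=np.array([.688,-.058,0])-.065*F+.15*U
G=.018
def lev(phi,p,L=.19):
    y=F*np.cos(p)+U*np.sin(p); z=-U*np.cos(p)+F*np.sin(p)
    return PIV-L*np.sin(phi)*F+L*np.cos(phi)*U+G*z, np.c_[np.cross(y,z),y,z]
def phi_now(s=None):
    s=s or robot.read_state(); Rm=R.from_rotvec(s["orientation"]).as_matrix()
    b=s["tool_pos"]-G*Rm[:,2]-PIV; return np.arctan2(-b@F,b[2]), np.hypot(b@F,b[2]), np.arctan2(Rm[:,2]@F,-Rm[2,2])
def plan(phis,pit,p0=None,R0=None,n=5):
    """calls of n rows along phis; pit(phi)"""
    s=robot.read_state(); p0=s["tool_pos"] if p0 is None else p0
    R0=R.from_rotvec(s["orientation"]).as_matrix() if R0 is None else R0
    for i in range(0,len(phis),n):
        rows=[]
        for f in phis[i:i+n]:
            p,Rt=lev(f,pit(f)); d=(R0.T@(p-p0)/.2).round(3); r=(R.from_matrix(R0.T@Rt).as_rotvec()/(np.pi/2)).round(3)
            rows.append([d.tolist(),r.tolist()])
        print([[[float(x)+0. for x in a] for a in q] for q in rows])
        p0,R0=p0+R0@d*.2,R0@R.from_rotvec(r*np.pi/2).as_matrix()
    return p0,R0
E
python3 - <<'E'
from h import *
print(phi_now())
ph=np.interp(np.arange(1,16),[0,3,15],[-.35,-.29,.3])
plan(ph,lambda f:(f+.35)*.5)
E
```

```text
(np.float64(-0.3533885742872575), np.float64(0.1902320003271308), np.float64(-0.00099940820158958))
[[[0.0, -0.02, -0.006], [-0.007, 0.0, 0.0]], [[0.0, -0.037, -0.012], [-0.013, 0.0, 0.0]], [[0.0, -0.055, -0.018], [-0.02, 0.0, 0.0]], [[0.0, -0.098, -0.03], [-0.035, 0.0, 0.0]], [[0.0, -0.141, -0.04], [-0.051, 0.0, 0.0]]]
[[[0.0, -0.043, -0.012], [-0.016, 0.0, 0.0]], [[0.0, -0.087, -0.021], [-0.031, 0.0, 0.0]], [[0.0, -0.131, -0.028], [-0.047, 0.0, 0.0]], [[0.0, -0.175, -0.033], [-0.063, 0.0, 0.0]], [[0.0, -0.219, -0.035], [-0.078, 0.0, 0.0]]]
[[[0.0, -0.044, -0.006], [-0.016, 0.0, 0.0]], [[0.0, -0.089, -0.01], [-0.032, 0.0, 0.0]], [[0.0, -0.133, -0.011], [-0.047, 0.0, 0.0]], [[0.0, -0.178, -0.01], [-0.063, 0.0, 0.0]], [[0.0, -0.222, -0.007], [-0.079, 0.0, 0.0]]]
```

>>> {"fn": "jog_arm", "kwargs": {
  "rows": [
    [[0,-0.02,-0.005],[-0.005,0,0]],
    [[0,-0.035,-0.01],[-0.015,0,0]],
    [[0,-0.055,-0.02],[-0.02,0,0]],
    [[0,-0.1,-0.03],[-0.035,0,0]],
    [[0,-0.14,-0.04],[-0.05,0,0]]
  ],
  "hand": 1,
  "squeeze": 20
}}

```text
t: 12.9
tool_pos: [0.6612, -0.0567, 0.3193]
orientation: [2.214, 2.144, 0.088]
force: [3.4, 2.3, -1.2]
opening: 0.0238
gripper_force: 20.0
```

>>> {"fn": "jog_arm", "kwargs": {
  "rows": [
    [[0,-0.045,-0.01],[-0.015,0,0]],
    [[0,-0.09,-0.02],[-0.03,0,0]],
    [[0,-0.13,-0.03],[-0.045,0,0]],
    [[0,-0.175,-0.035],[-0.065,0,0]],
    [[0,-0.22,-0.035],[-0.08,0,0]]
  ]
}}

```text
t: 13.4
tool_pos: [0.6173, -0.0548, 0.3243]
orientation: [2.142, 2.076, 0.22]
force: [4.7, 5.0, 6.3]
opening: 0.0234
gripper_force: 20.0
```

>>> {"fn": "jog_arm", "kwargs": {
  "rows": [
    [[0,-0.045,-0.005],[-0.015,0,0]],
    [[0,-0.09,-0.01],[-0.03,0,0]],
    [[0,-0.135,-0.01],[-0.045,0,0]],
    [[0,-0.18,-0.01],[-0.065,0,0]],
    [[0,-0.22,-0.005],[-0.08,0,0]]
  ]
}}

```text
t: 13.9
tool_pos: [0.5744, -0.0531, 0.3177]
orientation: [2.068, 2.004, 0.343]
force: [3.7, 6.2, 7.5]
opening: 0.0236
gripper_force: 20.0
```

```bash
python3 - <<'E'
from h import *
from scipy.optimize import least_squares
s=robot.read_state(); print(phi_now(s),s['force'],s['wrist_torque'],s['opening'],s['gripper_force'],s['q'].round(4).tolist())
D=[([.1312,1.4893,1.5230],[.22383,.55605,.21758]),([-.001,1.353,1.776],[.41706,-.37464,.37002]),([.1106,1.1662,1.8676],[.54036,-.23546,.4089]),([.3636,.856,1.925],[.66809,-.08028,.41812]),([.3711,.9778,1.798],[.68417,-.06407,.34633]),([.3701,1.0436,1.7289],[.68882,-.05796,.31048]),(s['q'][[1,2,4]],s['tool_pos'])]
def fk(v,q):
    a,d,l2,l3,o3,l4=v; A=q[0];B=A+q[1];C=B+q[2]
    return np.array([a+l2*np.sin(A)+l3*np.sin(B)+o3*np.cos(B)+l4*np.sin(C), d+l2*np.cos(A)+l3*np.cos(B)-o3*np.sin(B)+l4*np.cos(C)])
o=least_squares(lambda v:np.concatenate([fk(v,q)-[np.hypot(*p[:2]),p[2]] for q,p in D]),[0.05,.4,.45,.45,0,.25])
print(o.x,abs(o.fun).max()); np.save("fk.npy",o.x)
lo,hi=np.array([-.89,.02,0]),np.array([2.26,2.5,2.73])
for ph in (.8,1.2,1.7,1.75):
  for p in (0,.3,.6,.9,1.2):
    P,_=lev(ph,p)
    best=min((least_squares(lambda q:np.r_[fk(o.x,q)-[np.hypot(*P[:2]),P[2]],q.sum()-np.pi+p],g,bounds=(lo,hi)) for g in ([0,1.5,1.5],[-.5,2,1])),key=lambda r:r.cost)
    print(ph,p,round(abs(best.fun).max(),4),best.x.round(2))
plan(np.linspace(.3,1.2,19)[1:16],lambda f:(f+.35)*.5)
E
```

```text
(np.float64(0.2877254148785194), np.float64(0.19255774169983844), np.float64(0.338388804302505)) [3.72161047 6.22076654 7.4937814 ] [ 0.95985188 -1.03975065  0.26386847] 0.023589006436340456 20.019992887973785 [-0.2232, -0.2965, 1.7517, 0.0657, 1.3543, -0.1951]
[0.00254944 0.32641602 0.36852486 0.55307031 0.06146926 0.38519845] 0.0002511152830017016
0.8 0 0.0 [-0.19  1.72  1.61]
0.8 0.3 0.0 [-0.5   1.99  1.35]
0.8 0.6 0.0 [-0.85  2.28  1.11]
0.8 0.9 0.0652 [-0.89  2.44  0.71]
0.8 1.2 0.1142 [-0.89  2.5   0.37]
1.2 0 0.0 [-0.28  1.91  1.51]
1.2 0.3 0.0 [-0.63  2.19  1.28]
1.2 0.6 0.0273 [-0.89  2.42  1.02]
1.2 0.9 0.0979 [-0.89  2.5   0.66]
1.2 1.2 0.1709 [-0.75  2.5   0.24]
1.7 0 0.0 [-0.24  2.05  1.33]
1.7 0.3 0.0 [-0.6   2.34  1.1 ]
1.7 0.6 0.0425 [-0.8   2.5   0.86]
1.7 0.9 0.1353 [-0.63  2.5   0.41]
1.7 1.2 0.1971 [-0.48  2.5   0.  ]
1.75 0 0.0 [-0.22  2.06  1.31]
1.75 0.3 0.0 [-0.58  2.35  1.08]
1.75 0.6 0.0452 [-0.77  2.5   0.83]
1.75 0.9 0.1383 [-0.57  2.5   0.35]
1.75 1.2 0.1951 [-0.48  2.5   0.  ]
[[[-0.006, -0.059, 0.012], [-0.007, -0.001, 0.001]], [[-0.006, -0.104, 0.013], [-0.023, -0.001, 0.001]], [[-0.006, -0.149, 0.017], [-0.039, -0.001, 0.001]], [[-0.006, -0.194, 0.024], [-0.055, -0.001, 0.001]], [[-0.006, -0.238, 0.032], [-0.071, -0.001, 0.001]]]
[[[0.0, -0.045, 0.006], [-0.016, 0.0, 0.0]], [[0.0, -0.09, 0.014], [-0.032, 0.0, 0.0]], [[0.0, -0.134, 0.025], [-0.048, 0.0, 0.0]], [[0.0, -0.177, 0.037], [-0.064, 0.0, 0.0]], [[0.0, -0.22, 0.052], [-0.08, 0.0, 0.0]]]
[[[0.0, -0.044, 0.012], [-0.016, 0.0, 0.0]], [[0.0, -0.087, 0.026], [-0.031, 0.0, 0.0]], [[0.0, -0.129, 0.042], [-0.047, 0.0, 0.0]], [[0.0, -0.171, 0.06], [-0.063, 0.0, 0.0]], [[0.0, -0.211, 0.081], [-0.079, 0.0, 0.0]]]
```

```bash
cat >> h.py <<'E'
Fm=np.array([np.cos(.045),-np.sin(.045),0])
def arc(phis,pits,Lr=.192,dy=0.,n=5):
    """rows along the arc from the measured pose, motion plane Fm through it"""
    s=robot.read_state(); R0=R.from_rotvec(s["orientation"]).as_matrix(); p0=s["tool_pos"].copy()
    f0,r0,pi0=phi_now(s); b=lambda f,l:-l*np.sin(f)*Fm+l*np.cos(f)*U
    B0=p0-G*R0[:,2]-b(f0,r0); Y=R0; pc,Rc=p0,R0
    for i in range(0,len(phis),n):
        rows=[]
        for f,p in zip(phis[i:i+n],pits[i:i+n]):
            Rt=R0@R.from_rotvec([-(p-pi0),0,0]).as_matrix()
            P=B0+b(f,Lr)+G*Rt[:,2]+[0,dy,0]
            d=(Rc.T@(P-pc)/.2).round(3); r=(R.from_matrix(Rc.T@Rt).as_rotvec()/(np.pi/2)).round(3)
            rows.append([d.tolist(),r.tolist()])
        print([[[float(x)+0. for x in a] for a in q] for q in rows])
        pc,Rc=pc+Rc@d*.2,Rc@R.from_rotvec(r*np.pi/2).as_matrix()
E
python3 - <<'E'
from h import *
ph=np.arange(.33,1.3,.045)[:20]
arc(ph,np.full(20,.34),dy=.0005)
E
```

```text
[[[0.003, -0.041, 0.002], [-0.001, 0.0, 0.0]], [[0.004, -0.084, 0.002], [-0.001, 0.0, 0.0]], [[0.004, -0.127, 0.005], [-0.001, 0.0, 0.0]], [[0.005, -0.17, 0.009], [-0.001, 0.0, 0.0]], [[0.005, -0.213, 0.016], [-0.001, 0.0, 0.0]]]
[[[0.001, -0.042, 0.008], [0.0, 0.0, 0.0]], [[0.001, -0.084, 0.018], [0.0, 0.0, 0.0]], [[0.001, -0.125, 0.03], [0.0, 0.0, 0.0]], [[0.002, -0.166, 0.044], [0.0, 0.0, 0.0]], [[0.002, -0.207, 0.06], [0.0, 0.0, 0.0]]]
[[[0.001, -0.039, 0.017], [0.0, 0.0, 0.0]], [[0.001, -0.078, 0.037], [0.0, 0.0, 0.0]], [[0.001, -0.115, 0.058], [0.0, 0.0, 0.0]], [[0.002, -0.152, 0.08], [0.0, 0.0, 0.0]], [[0.002, -0.188, 0.105], [0.0, 0.0, 0.0]]]
[[[0.0, -0.035, 0.025], [0.0, 0.0, 0.0]], [[0.001, -0.068, 0.053], [0.0, 0.0, 0.0]], [[0.001, -0.1, 0.082], [0.0, 0.0, 0.0]], [[0.001, -0.131, 0.112], [0.0, 0.0, 0.0]], [[0.001, -0.16, 0.144], [0.0, 0.0, 0.0]]]
```

>>> {"fn": "jog_arm", "kwargs": {
  "rows": [
    [[0.005,-0.04,-0.005],[0,0,0]],
    [[0.01,-0.085,-0.008],[0,0,0]],
    [[0.01,-0.127,-0.005],[0,0,0]],
    [[0.01,-0.17,0],[0,0,0]],
    [[0.01,-0.21,0.006],[0,0,0]]
  ],
  "squeeze": 12
}}

```text
t: 14.4
tool_pos: [0.5343, -0.051, 0.3007]
orientation: [2.071, 2.005, 0.337]
force: [3.1, 0.6, 3.6]
opening: 0.0236
gripper_force: 12.0
```

```bash
python3 - <<'E'
from h import *
s=robot.read_state(); print(phi_now(s),s['tool_pos'],s['force'],s['wrist_torque'],s['opening'])
f=phi_now(s)[0]
ph=f+.045*np.arange(1,16); arc(ph,np.full(15,.34))
E
```

```text
(np.float64(0.5141878535388948), np.float64(0.19266734011496955), np.float64(0.3329908351717292)) [ 0.53427253 -0.05097706  0.30074276] [3.11395643 0.57707901 3.5640679 ] [ 0.03777095 -0.70068229  0.00745047] 0.02355670914556633
[[[0.0, -0.041, 0.012], [-0.004, 0.0, 0.0]], [[0.001, -0.083, 0.023], [-0.004, 0.0, 0.0]], [[0.001, -0.124, 0.035], [-0.004, 0.0, 0.0]], [[0.002, -0.165, 0.05], [-0.004, 0.0, 0.0]], [[0.002, -0.205, 0.066], [-0.004, 0.0, 0.0]]]
[[[0.001, -0.039, 0.017], [0.0, 0.0, 0.0]], [[0.001, -0.078, 0.037], [0.0, 0.0, 0.0]], [[0.001, -0.116, 0.058], [0.0, 0.0, 0.0]], [[0.002, -0.152, 0.081], [0.0, 0.0, 0.0]], [[0.002, -0.188, 0.105], [0.0, 0.0, 0.0]]]
[[[0.0, -0.034, 0.026], [0.0, 0.0, 0.0]], [[0.001, -0.068, 0.054], [0.0, 0.0, 0.0]], [[0.001, -0.1, 0.083], [0.0, 0.0, 0.0]], [[0.001, -0.13, 0.113], [0.0, 0.0, 0.0]], [[0.001, -0.159, 0.145], [0.0, 0.0, 0.0]]]
```

>>> {"fn": "jog_arm", "kwargs": {
  "rows": [
    [[0,-0.04,0.01],[0,0,0]],
    [[0,-0.083,0.02],[0,0,0]],
    [[0,-0.124,0.033],[0,0,0]],
    [[0.002,-0.165,0.048],[0,0,0]],
    [[0.002,-0.205,0.064],[0,0,0]]
  ]
}}

```text
t: 14.9
tool_pos: [0.4994, -0.0493, 0.2742]
orientation: [2.073, 2.007, 0.335]
force: [3.0, 0.6, 5.5]
opening: 0.0238
gripper_force: 12.0
```

>>> {"fn": "jog_arm", "kwargs": {
  "rows": [
    [[0.001,-0.04,0.018],[0,0,0]],
    [[0.002,-0.078,0.037],[0,0,0]],
    [[0.002,-0.116,0.058],[0,0,0]],
    [[0.002,-0.152,0.08],[0,0,0]],
    [[0.002,-0.188,0.105],[0,0,0]]
  ]
}}

```text
t: 15.4
tool_pos: [0.4707, -0.0479, 0.2419]
orientation: [2.073, 2.007, 0.335]
force: [3.3, 1.6, 5.3]
opening: 0.024
gripper_force: 12.0
```

```bash
python3 - <<'E'
from h import *
s=robot.read_state(); print(phi_now(s),s['tool_pos'],s['force'],s['wrist_torque'],s['opening'],s['q'].round(2))
f=phi_now(s)[0]
ph=f+.04*np.arange(1,16); arc(ph,np.full(15,.30))
E
```

```text
(np.float64(0.968489978336767), np.float64(0.192214709561482), np.float64(0.3306560016226503)) [ 0.47066683 -0.04793368  0.24187325] [3.30304527 1.59809285 5.32402357] [ 0.10138219 -0.76613816  0.0564165 ] 0.024043053271013953 [-0.27 -0.6   2.1   0.08  1.32 -0.25]
[[[0.0, -0.033, 0.024], [0.02, 0.0, 0.0]], [[0.0, -0.062, 0.049], [0.02, 0.0, 0.0]], [[0.001, -0.09, 0.075], [0.02, 0.0, 0.0]], [[0.001, -0.118, 0.102], [0.02, 0.0, 0.0]], [[0.001, -0.144, 0.13], [0.02, 0.0, 0.0]]]
[[[0.0, -0.024, 0.03], [0.0, 0.0, 0.0]], [[0.0, -0.047, 0.06], [0.0, 0.0, 0.0]], [[0.001, -0.069, 0.092], [0.0, 0.0, 0.0]], [[0.001, -0.089, 0.125], [0.0, 0.0, 0.0]], [[0.001, -0.108, 0.158], [0.0, 0.0, 0.0]]]
[[[0.0, -0.018, 0.034], [0.0, 0.0, 0.0]], [[0.0, -0.035, 0.069], [0.0, 0.0, 0.0]], [[0.0, -0.05, 0.104], [0.0, 0.0, 0.0]], [[0.0, -0.063, 0.14], [0.0, 0.0, 0.0]], [[0.0, -0.075, 0.176], [0.0, 0.0, 0.0]]]
```

>>> {"fn": "jog_arm", "kwargs": {
  "rows": [
    [[0,-0.03,0.024],[0.005,0,0]],
    [[0,-0.062,0.049],[0.01,0,0]],
    [[0.001,-0.09,0.075],[0.015,0,0]],
    [[0.001,-0.118,0.102],[0.02,0,0]],
    [[0.001,-0.144,0.13],[0.02,0,0]]
  ],
  "squeeze": 25
}}

```text
t: 15.9
tool_pos: [0.4526, -0.047, 0.2086]
orientation: [2.091, 2.024, 0.307]
force: [6.1, 2.0, 5.5]
opening: 0.0231
gripper_force: 25.0
```

>>> {"fn": "jog_arm", "kwargs": {
  "rows": [
    [[0,-0.024,0.03],[0,0,0]],
    [[0,-0.047,0.06],[0,0,0]],
    [[0.001,-0.069,0.092],[0,0,0]],
    [[0.001,-0.089,0.125],[0,0,0]],
    [[0.001,-0.108,0.158],[0,0,0]]
  ]
}}

```text
t: 16.4
tool_pos: [0.4417, -0.0465, 0.1724]
orientation: [2.09, 2.023, 0.308]
force: [7.6, 2.0, 7.4]
opening: 0.0232
gripper_force: 25.0
```

```bash
python3 - <<'E'
from h import *
s=robot.read_state(); print(phi_now(s),s['tool_pos'],s['force'],s['wrist_torque'],s['opening'],s['q'].round(2))
f=phi_now(s)[0]
ph=f+.025*np.arange(1,11); arc(ph,np.full(15,.30))
E
```

```text
(np.float64(1.3618445629166265), np.float64(0.19102690102317954), np.float64(0.3019981531193545)) [ 0.44172671 -0.04651501  0.17244019] [7.55345256 2.03848506 7.44894737] [ 0.35991942 -1.87742809  0.10006453] 0.023215495104811266 [-0.28 -0.65  2.25  0.08  1.25 -0.27]
[[[0.0, -0.016, 0.019], [0.001, 0.0, 0.0]], [[0.0, -0.027, 0.04], [0.001, 0.0, 0.0]], [[0.0, -0.037, 0.062], [0.001, 0.0, 0.0]], [[0.0, -0.047, 0.084], [0.001, 0.0, 0.0]], [[0.0, -0.056, 0.106], [0.001, 0.0, 0.0]]]
[[[0.0, -0.009, 0.022], [0.0, 0.0, 0.0]], [[0.0, -0.017, 0.045], [0.0, 0.0, 0.0]], [[0.0, -0.025, 0.067], [0.0, 0.0, 0.0]], [[0.0, -0.032, 0.09], [0.0, 0.0, 0.0]], [[0.0, -0.038, 0.113], [0.0, 0.0, 0.0]]]
```

>>> {"fn": "jog_arm", "kwargs": {
  "rows": [
    [[0,-0.008,0.02],[0,0,0]],
    [[0,-0.018,0.041],[0,0,0]],
    [[0,-0.027,0.063],[0,0,0]],
    [[0,-0.037,0.085],[0,0,0]],
    [[0,-0.046,0.107],[0,0,0]]
  ],
  "squeeze": 35
}}

```text
t: 16.9
tool_pos: [0.439, -0.0464, 0.1493]
orientation: [2.091, 2.024, 0.307]
force: [2.5, 2.5, 9.3]
opening: 0.0231
gripper_force: 35.0
```

```bash
python3 - <<'E'
from h import *
s=robot.read_state(); print(phi_now(s),s['tool_pos'],s['force'],s['wrist_torque'],s['opening'],s['q'].round(2))
f=phi_now(s)[0]
ph=f+.015*np.arange(1,16); arc(ph,np.full(15,.30),Lr=.191)
E
```

```text
(np.float64(1.4840754518072534), np.float64(0.19030249724354512), np.float64(0.30113539963292935)) [ 0.43899892 -0.04639288  0.14929252] [2.54442358 2.48690468 9.29964181] [ 0.43406547 -1.20407486  0.13404597] 0.023121715814654248 [-0.29 -0.64  2.29  0.08  1.2  -0.27]
[[[0.0, -0.009, 0.012], [0.001, 0.0, 0.0]], [[0.0, -0.014, 0.025], [0.001, 0.0, 0.0]], [[0.0, -0.019, 0.039], [0.001, 0.0, 0.0]], [[0.0, -0.023, 0.052], [0.001, 0.0, 0.0]], [[0.0, -0.028, 0.066], [0.001, 0.0, 0.0]]]
[[[0.0, -0.004, 0.014], [0.0, 0.0, 0.0]], [[0.0, -0.008, 0.027], [0.0, 0.0, 0.0]], [[0.0, -0.012, 0.041], [0.0, 0.0, 0.0]], [[0.0, -0.016, 0.055], [0.0, 0.0, 0.0]], [[0.0, -0.019, 0.069], [0.0, 0.0, 0.0]]]
[[[0.0, -0.004, 0.014], [0.0, 0.0, 0.0]], [[0.0, -0.007, 0.028], [0.0, 0.0, 0.0]], [[0.0, -0.009, 0.042], [0.0, 0.0, 0.0]], [[0.0, -0.012, 0.056], [0.0, 0.0, 0.0]], [[0.0, -0.014, 0.07], [0.0, 0.0, 0.0]]]
```

>>> {"fn": "jog_arm", "kwargs": {
  "rows": [
    [[0,-0.006,0.013],[0,0,0]],
    [[0,-0.011,0.026],[0,0,0]],
    [[0,-0.016,0.039],[0,0,0]],
    [[0,-0.02,0.052],[0,0,0]],
    [[0,-0.025,0.065],[0,0,0]]
  ],
  "squeeze": 50
}}

```text
t: 17.4
tool_pos: [0.4386, -0.0464, 0.1359]
orientation: [2.09, 2.023, 0.309]
force: [3.3, 4.0, 10.3]
opening: 0.0232
gripper_force: 50.0
```

>>> {"fn": "jog_arm", "kwargs": {
  "rows": [
    [[0,-0.003,0.009],[0,0,0]],
    [[0,-0.005,0.018],[0,0,0]],
    [[0,-0.008,0.027],[0,0,0]],
    [[0,-0.01,0.036],[0,0,0]],
    [[0,-0.01,0.036],[0,0,0]]
  ]
}}

```text
t: 17.9
tool_pos: [0.4387, -0.0463, 0.1283]
orientation: [2.09, 2.023, 0.308]
force: [5.0, 3.6, 9.4]
opening: 0.0229
gripper_force: 50.0
```

```bash
python3 - <<'E'
from h import *
s=robot.read_state(); print(phi_now(s),s['force'],s['wrist_torque'],s['opening'])
E
```

```text
(np.float64(1.5944407238272313), np.float64(0.1899515265643021), np.float64(0.30210401143887644)) [4.96614412 3.56539435 9.38613469] [ 0.41532666 -1.4435706   0.09723501] 0.022924913559512577
```

>>> {"fn": "jog_arm", "kwargs": {
  "rows": [
    [[0,-0.001,0.006],[0,0,0]],
    [[0,-0.002,0.012],[0,0,0]],
    [[0,-0.003,0.019],[0,0,0]],
    [[0,-0.003,0.019],[0,0,0]]
  ]
}}

```text
t: 18.3
tool_pos: [0.4389, -0.0464, 0.1242]
orientation: [2.091, 2.024, 0.307]
force: [1.6, 3.5, 9.8]
opening: 0.0229
gripper_force: 50.0
```

>>> {"fn": "jog_arm", "kwargs": {
  "rows": [
    [[0,-0.001,0.006],[0,0,0]],
    [[0,-0.002,0.012],[0,0,0]],
    [[0,-0.003,0.019],[0,0,0]],
    [[0,-0.003,0.019],[0,0,0]]
  ]
}}

```text
t: 18.7
tool_pos: [0.4391, -0.0464, 0.1202]
orientation: [2.091, 2.024, 0.307]
force: [0.3, 2.8, 9.6]
opening: 0.0229
gripper_force: 50.0
```

>>> {"fn": "jog_arm", "kwargs": {
  "rows": [
    [[0,-0.002,0.007],[0,0,0]],
    [[0,-0.004,0.014],[0,0,0]],
    [[0,-0.004,0.014],[0,0,0]]
  ]
}}

```text
t: 19.0
tool_pos: [0.4393, -0.0464, 0.1174]
orientation: [2.091, 2.024, 0.307]
force: [2.9, 2.5, 9.2]
opening: 0.0229
gripper_force: 50.0
```

>>> {"fn": "jog_arm", "kwargs": {
  "rows": [
    [[0,-0.002,0.007],[0,0,0]],
    [[0,-0.004,0.014],[0,0,0]],
    [[0,-0.004,0.014],[0,0,0]]
  ]
}}

```text
t: 19.3
tool_pos: [0.4396, -0.0464, 0.1147]
orientation: [2.091, 2.024, 0.307]
force: [0.2, 3.6, 10.9]
opening: 0.0229
gripper_force: 50.0
```

>>> {"fn": "jog_arm", "kwargs": {
  "rows": [
    [[0,-0.002,0.007],[0,0,0]],
    [[0,-0.004,0.014],[0,0,0]],
    [[0,-0.004,0.014],[0,0,0]]
  ],
  "squeeze": 60
}}

```text
t: 19.6
tool_pos: [0.4399, -0.0464, 0.1119]
orientation: [2.09, 2.023, 0.308]
force: [4.0, 2.9, 8.0]
opening: 0.0228
gripper_force: 60.0
```

>>> {"fn": "jog_arm", "kwargs": {
  "rows": [
    [[0,-0.001,0.005],[0,0,0]],
    [[0,-0.003,0.01],[0,0,0]],
    [[0,-0.003,0.01],[0,0,0]]
  ]
}}

```text
t: 19.9
tool_pos: [0.4401, -0.0464, 0.1101]
orientation: [2.09, 2.023, 0.309]
force: [2.9, 3.9, 11.3]
opening: 0.0224
gripper_force: 60.0
```

>>> {"fn": "jog_arm", "kwargs": {
  "rows": [
    [[0,-0.001,0.005],[0,0,0]],
    [[0,-0.003,0.01],[0,0,0]],
    [[0,-0.003,0.01],[0,0,0]]
  ]
}}

```text
t: 20.2
tool_pos: [0.4403, -0.0464, 0.1083]
orientation: [2.09, 2.023, 0.309]
force: [0.7, 4.0, 12.3]
opening: 0.0228
gripper_force: 60.0
```

>>> {"fn": "jog_arm", "kwargs": {
  "rows": [
    [[0,-0.001,0.005],[0,0,0]],
    [[0,-0.003,0.01],[0,0,0]],
    [[0,-0.003,0.01],[0,0,0]]
  ]
}}

```text
t: 20.5
tool_pos: [0.4406, -0.0465, 0.1069]
orientation: [2.089, 2.023, 0.309]
force: [-0.4, 4.9, 16.4]
opening: 0.0225
gripper_force: 60.0
```

```bash
python3 - <<'E'
from h import *
s=robot.read_state(); print(phi_now(s),s['force'],s['wrist_torque'],s['opening'])
E
```

```text
(np.float64(1.7077423224176371), np.float64(0.18983018168808777), np.float64(0.30319351532124933)) [-0.37835184  4.93106866 16.38027876] [ 0.73184597 -0.80889988  0.19285797] 0.022467735025739392
```

The force rises, so the punch is touching at about 2.05 rad. I press on in small steps.

>>> {"fn": "jog_arm", "kwargs": {
  "rows": [
    [[0,-0.001,0.005],[0,0,0]],
    [[0,-0.002,0.01],[0,0,0]],
    [[0,-0.002,0.01],[0,0,0]]
  ]
}}

```text
t: 20.8
tool_pos: [0.4407, -0.0465, 0.106]
orientation: [2.089, 2.023, 0.309]
force: [-13.0, 6.2, 30.4]
opening: 0.0226
gripper_force: 60.0
```

>>> {"fn": "jog_arm", "kwargs": {
  "rows": [
    [[0,-0.001,0.005],[0,0,0]],
    [[0,-0.002,0.01],[0,0,0]],
    [[0,-0.002,0.01],[0,0,0]]
  ]
}}

```text
t: 21.1
tool_pos: [0.441, -0.0465, 0.1047]
orientation: [2.089, 2.023, 0.309]
force: [-15.0, 6.5, 35.1]
opening: 0.0228
gripper_force: 60.0
```

>>> {"fn": "jog_arm", "kwargs": {
  "rows": [
    [[0,0,0],[0,0,0]],
    [[0,0,0],[0,0,0]],
    [[0,0,0],[0,0,0]],
    [[0,0,0],[0,0,0]],
    [[0,0,0],[0,0,0]]
  ]
}}

```text
t: 21.6
tool_pos: [0.4411, -0.0465, 0.1043]
orientation: [2.089, 2.023, 0.309]
force: [-14.0, 6.5, 33.5]
opening: 0.0225
gripper_force: 60.0
```

>>> {"fn": "jog_arm", "kwargs": {
  "rows": [
    [[0,0,0],[0,0,0]],
    [[0,0,0],[0,0,0]],
    [[0,0,0],[0,0,0]],
    [[0,0,0],[0,0,0]],
    [[0,0,0],[0,0,0]]
  ]
}}

```text
t: 22.1
tool_pos: [0.4411, -0.0465, 0.1043]
orientation: [2.089, 2.023, 0.309]
force: [-14.2, 7.8, 33.4]
opening: 0.0225
gripper_force: 60.0
```

```bash
python3 - <<'E'
from h import *
s=robot.read_state(); print(phi_now(s),s['force'],s['wrist_torque'],s['opening'])
f=phi_now(s)[0]
arc(f-.03*np.arange(1,26),np.full(30,.30),Lr=.1905)
E
```

```text
(np.float64(1.7216399012179646), np.float64(0.18970561088785529), np.float64(0.3031403433259353)) [-14.16254251   7.81264072  33.40427878] [0.91918123 0.7846506  0.26274869] 0.02247710448722659
[[[0.0, 0.001, -0.029], [0.002, 0.0, 0.0]], [[0.0, 0.006, -0.057], [0.002, 0.0, 0.0]], [[0.0, 0.013, -0.085], [0.002, 0.0, 0.0]], [[0.0, 0.02, -0.112], [0.002, 0.0, 0.0]], [[0.0, 0.028, -0.14], [0.002, 0.0, 0.0]]]
[[[0.0, 0.009, -0.027], [0.0, 0.0, 0.0]], [[0.0, 0.018, -0.054], [0.0, 0.0, 0.0]], [[0.0, 0.029, -0.08], [0.0, 0.0, 0.0]], [[0.0, 0.04, -0.107], [0.0, 0.0, 0.0]], [[0.0, 0.052, -0.133], [0.0, 0.0, 0.0]]]
[[[0.0, 0.013, -0.025], [0.0, 0.0, 0.0]], [[0.0, 0.026, -0.05], [0.0, 0.0, 0.0]], [[0.0, 0.041, -0.075], [0.0, 0.0, 0.0]], [[0.0, 0.056, -0.099], [0.0, 0.0, 0.0]], [[0.0, 0.072, -0.123], [0.0, 0.0, 0.0]]]
[[[0.0, 0.016, -0.023], [0.0, 0.0, 0.0]], [[-0.001, 0.033, -0.046], [0.0, 0.0, 0.0]], [[-0.001, 0.051, -0.069], [0.0, 0.0, 0.0]], [[-0.001, 0.07, -0.09], [0.0, 0.0, 0.0]], [[-0.001, 0.089, -0.112], [0.0, 0.0, 0.0]]]
[[[0.0, 0.019, -0.02], [0.0, 0.0, 0.0]], [[0.0, 0.04, -0.04], [0.0, 0.0, 0.0]], [[-0.001, 0.061, -0.06], [0.0, 0.0, 0.0]], [[-0.001, 0.082, -0.078], [0.0, 0.0, 0.0]], [[-0.001, 0.104, -0.097], [0.0, 0.0, 0.0]]]
```

>>> {"fn": "jog_arm", "kwargs": {
  "rows": [
    [[0,0,-0.015],[0,0,0]],
    [[0.002,0.002,-0.035],[0,0,0]],
    [[0.004,0.007,-0.06],[0,0,0]],
    [[0.006,0.014,-0.085],[0,0,0]],
    [[0.006,0.02,-0.112],[0,0,0]]
  ],
  "squeeze": 45
}}

```text
t: 22.6
tool_pos: [0.4395, -0.0464, 0.1257]
orientation: [2.087, 2.019, 0.31]
force: [20.9, -3.4, 2.7]
opening: 0.0226
gripper_force: 45.0
```

>>> {"fn": "jog_arm", "kwargs": {
  "rows": [
    [[0,0.008,-0.028],[0,0,0]],
    [[0,0.017,-0.055],[0,0,0]],
    [[0,0.027,-0.082],[0,0,0]],
    [[0,0.037,-0.108],[0,0,0]],
    [[0,0.048,-0.135],[0,0,0]]
  ]
}}

```text
t: 23.1
tool_pos: [0.4421, -0.0465, 0.155]
orientation: [2.085, 2.017, 0.313]
force: [35.2, -3.9, -2.5]
opening: 0.0231
gripper_force: 45.0
```

```bash
python3 - <<'E'
from h import *
s=robot.read_state(); print(phi_now(s),s['force'],s['wrist_torque'],s['opening'])
f=phi_now(s)[0]
arc(f-.04*np.arange(1,16),np.full(30,.31),Lr=.191)
E
```

```text
(np.float64(1.4527459437097892), np.float64(0.18795680999412917), np.float64(0.3104051095560677)) [35.23976205 -3.89085558 -2.51855416] [-0.6238966  -4.40635765 -0.19104041] 0.023059421183988654
[[[0.0, 0.003, -0.041], [0.0, 0.0, 0.0]], [[0.0, 0.021, -0.074], [0.0, 0.0, 0.0]], [[0.0, 0.04, -0.107], [0.0, 0.0, 0.0]], [[0.0, 0.06, -0.14], [0.0, 0.0, 0.0]], [[-0.001, 0.082, -0.171], [0.0, 0.0, 0.0]]]
[[[0.0, 0.023, -0.03], [0.0, 0.0, 0.0]], [[0.0, 0.048, -0.06], [0.0, 0.0, 0.0]], [[0.0, 0.073, -0.088], [0.0, 0.0, 0.0]], [[-0.001, 0.1, -0.116], [0.0, 0.0, 0.0]], [[-0.001, 0.127, -0.142], [0.0, 0.0, 0.0]]]
[[[0.0, 0.029, -0.026], [0.0, 0.0, 0.0]], [[-0.001, 0.058, -0.05], [0.0, 0.0, 0.0]], [[-0.001, 0.089, -0.073], [0.0, 0.0, 0.0]], [[-0.001, 0.121, -0.094], [0.0, 0.0, 0.0]], [[-0.002, 0.153, -0.115], [0.0, 0.0, 0.0]]]
```

>>> {"fn": "jog_arm", "kwargs": {
  "rows": [
    [[0,0.015,-0.03],[0,0,0]],
    [[0,0.036,-0.06],[0,0,0]],
    [[0,0.056,-0.09],[0,0,0]],
    [[0,0.077,-0.122],[0,0,0]],
    [[0,0.1,-0.152],[0,0,0]]
  ],
  "squeeze": 35
}}

```text
t: 23.6
tool_pos: [0.4514, -0.0469, 0.1883]
orientation: [2.087, 2.018, 0.311]
force: [36.3, -7.2, -12.1]
opening: 0.0229
gripper_force: 35.0
```

```bash
python3 - <<'E'
from h import *
s=robot.read_state(); print(phi_now(s),s['force'],s['wrist_torque'],s['opening'])
f=phi_now(s)[0]
arc(f-.04*np.arange(1,16),np.full(30,.31),Lr=phi_now(s)[1])
E
```

```text
(np.float64(1.2676838160183344), np.float64(0.18574604151889365), np.float64(0.30786852603480896)) [ 36.25609654  -7.17390254 -12.12555797] [-0.94040479 -4.03149692 -0.27953133] 0.02291848138658164
[[[0.0, 0.022, -0.03], [-0.001, 0.0, 0.0]], [[0.0, 0.045, -0.059], [-0.001, 0.0, 0.0]], [[-0.001, 0.069, -0.087], [-0.001, 0.0, 0.0]], [[-0.001, 0.095, -0.114], [-0.001, 0.0, 0.0]], [[-0.001, 0.121, -0.141], [-0.001, 0.0, 0.0]]]
[[[0.0, 0.028, -0.025], [0.0, 0.0, 0.0]], [[-0.001, 0.056, -0.048], [0.0, 0.0, 0.0]], [[-0.001, 0.086, -0.071], [0.0, 0.0, 0.0]], [[-0.001, 0.116, -0.093], [0.0, 0.0, 0.0]], [[-0.002, 0.147, -0.113], [0.0, 0.0, 0.0]]]
[[[0.0, 0.032, -0.019], [0.0, 0.0, 0.0]], [[0.0, 0.064, -0.037], [0.0, 0.0, 0.0]], [[-0.001, 0.098, -0.053], [0.0, 0.0, 0.0]], [[-0.001, 0.132, -0.068], [0.0, 0.0, 0.0]], [[-0.001, 0.166, -0.082], [0.0, 0.0, 0.0]]]
```

```bash
sed -i 's/^G=.018/G=.025/' h.py; python3 - <<'E'
from h import *
s=robot.read_state(); f,r,p=phi_now(s);print(f,r,p)
arc(f-.04*np.arange(1,11),np.full(30,.31),Lr=r)
E
```

```text
1.2374783394233497 0.1898483316270172 0.30786852603480896
[[[0.0, 0.024, -0.03], [-0.001, 0.0, 0.0]], [[0.0, 0.048, -0.059], [-0.001, 0.0, 0.0]], [[-0.001, 0.074, -0.087], [-0.001, 0.0, 0.0]], [[-0.001, 0.1, -0.114], [-0.001, 0.0, 0.0]], [[-0.001, 0.128, -0.14], [-0.001, 0.0, 0.0]]]
[[[-0.001, 0.029, -0.025], [0.0, 0.0, 0.0]], [[-0.001, 0.059, -0.048], [0.0, 0.0, 0.0]], [[-0.001, 0.09, -0.07], [0.0, 0.0, 0.0]], [[-0.001, 0.121, -0.091], [0.0, 0.0, 0.0]], [[-0.002, 0.154, -0.111], [0.0, 0.0, 0.0]]]
```

>>> {"fn": "jog_arm", "kwargs": {
  "rows": [
    [[-0.002,0.03,-0.026],[0,0,0]],
    [[-0.004,0.06,-0.05],[0,0,0]],
    [[-0.006,0.09,-0.076],[0,0,0]],
    [[-0.008,0.117,-0.103],[0,0,0]],
    [[-0.008,0.145,-0.129],[0,0,0]]
  ],
  "squeeze": 25
}}

```text
t: 24.1
tool_pos: [0.4673, -0.0476, 0.2192]
orientation: [2.094, 2.027, 0.303]
force: [1.3, 2.1, 1.6]
opening: 0.0232
gripper_force: 25.0
```

```bash
python3 - <<'E'
from h import *
s=robot.read_state(); f,r,p=phi_now(s);print(f,r,p,s['force'],s['wrist_torque'],s['opening'])
print("radial out",s['force']@(-np.sin(f)*F+np.cos(f)*U),"return tang",s['force']@(np.cos(f)*F+np.sin(f)*U))
arc(f-.045*np.arange(1,11),np.full(30,.31),Lr=.19)
E
```

```text
1.052524671094055 0.18786591132697034 0.296111459464001 [1.27702353 2.07845471 1.58091002] [0.24832717 0.53914937 0.09229952] 0.02322656260535673
radial out -0.26599529213471274 return tang 1.9715950764760803
[[[0.0, 0.026, -0.036], [-0.009, 0.0, 0.0]], [[0.0, 0.059, -0.064], [-0.009, 0.0, 0.0]], [[-0.001, 0.093, -0.089], [-0.009, 0.0, 0.0]], [[-0.001, 0.129, -0.113], [-0.009, 0.0, 0.0]], [[-0.001, 0.165, -0.136], [-0.009, 0.0, 0.0]]]
[[[-0.001, 0.038, -0.02], [0.0, 0.0, 0.0]], [[-0.001, 0.076, -0.039], [0.0, 0.0, 0.0]], [[-0.001, 0.115, -0.056], [0.0, 0.0, 0.0]], [[-0.002, 0.155, -0.071], [0.0, 0.0, 0.0]], [[-0.002, 0.196, -0.084], [0.0, 0.0, 0.0]]]
```

>>> {"fn": "jog_arm", "kwargs": {
  "rows": [
    [[0,0.033,-0.03],[0,0,0]],
    [[0,0.066,-0.058],[0,0,0]],
    [[0,0.1,-0.084],[0,0,0]],
    [[0,0.135,-0.108],[0,0,0]],
    [[0,0.171,-0.13],[0,0,0]]
  ],
  "squeeze": 20
}}

```text
t: 24.6
tool_pos: [0.4935, -0.0491, 0.2548]
orientation: [2.092, 2.025, 0.304]
force: [1.9, -0.9, 0.9]
opening: 0.0234
gripper_force: 20.0
```

```bash
python3 - <<'E'
from h import *
s=robot.read_state(); f,r,p=phi_now(s);print(f,r,p,s['force'],s['wrist_torque'],s['opening'])
print("radial out",s['force']@(-np.sin(f)*F+np.cos(f)*U),"return tang",s['force']@(np.cos(f)*F+np.sin(f)*U))
arc(f-.045*np.arange(1,11),np.full(30,.3),Lr=r)
E
```

```text
0.8167475282218826 0.18803638743913173 0.29833896446210134 [ 1.92729648 -0.94994778  0.94083936] [-0.26695881  0.33180915 -0.1619772 ] 0.023397671518642225
radial out -0.782837800571276 return tang 2.0259568902060363
[[[0.0, 0.037, -0.02], [-0.001, 0.0, 0.0]], [[-0.001, 0.075, -0.039], [-0.001, 0.0, 0.0]], [[-0.001, 0.114, -0.055], [-0.001, 0.0, 0.0]], [[-0.002, 0.154, -0.07], [-0.001, 0.0, 0.0]], [[-0.002, 0.194, -0.083], [-0.001, 0.0, 0.0]]]
[[[0.0, 0.041, -0.012], [0.0, 0.0, 0.0]], [[-0.001, 0.082, -0.021], [0.0, 0.0, 0.0]], [[-0.001, 0.124, -0.029], [0.0, 0.0, 0.0]], [[-0.002, 0.166, -0.034], [0.0, 0.0, 0.0]], [[-0.002, 0.208, -0.038], [0.0, 0.0, 0.0]]]
```

>>> {"fn": "jog_arm", "kwargs": {
  "rows": [
    [[0,0.037,-0.02],[0,0,0]],
    [[-0.001,0.075,-0.039],[0,0,0]],
    [[-0.001,0.114,-0.055],[0,0,0]],
    [[-0.002,0.154,-0.07],[0,0,0]],
    [[-0.002,0.194,-0.083],[0,0,0]]
  ]
}}

```text
t: 25.1
tool_pos: [0.5257, -0.0505, 0.2823]
orientation: [2.092, 2.025, 0.304]
force: [-0.8, -3.9, 2.5]
opening: 0.0233
gripper_force: 20.0
```

>>> {"fn": "jog_arm", "kwargs": {
  "rows": [
    [[0,0.041,-0.012],[0,0,0]],
    [[-0.001,0.082,-0.021],[0,0,0]],
    [[-0.001,0.124,-0.029],[0,0,0]],
    [[-0.002,0.166,-0.034],[0,0,0]],
    [[-0.002,0.208,-0.038],[0,0,0]]
  ]
}}

```text
t: 25.6
tool_pos: [0.5633, -0.0519, 0.3015]
orientation: [2.092, 2.025, 0.304]
force: [2.4, -3.9, -2.6]
opening: 0.0237
gripper_force: 20.0
```

```bash
python3 - <<'E'
from h import *
s=robot.read_state(); f,r,p=phi_now(s);print(f,r,p,s['force'],s['wrist_torque'],s['opening'])
print("radial out",s['force']@(-np.sin(f)*F+np.cos(f)*U),"return tang",s['force']@(np.cos(f)*F+np.sin(f)*U))
arc(np.linspace(f-.04,-.355,16),np.linspace(.3,.1,16),Lr=r)
E
```

```text
0.3657006434871511 0.18786867532824758 0.298251055016536 [ 2.38536604 -3.9032042  -2.5903304 ] [-0.51069688  0.49043531 -0.22672251] 0.023717804172619036
radial out -3.317645088552486 return tang 1.4203718528766087
[[[0.0, 0.038, -0.002], [-0.001, 0.0, 0.0]], [[-0.001, 0.079, -0.002], [0.007, 0.0, 0.0]], [[-0.001, 0.12, 0.0], [0.016, 0.0, 0.0]], [[-0.002, 0.16, 0.003], [0.024, 0.0, 0.0]], [[-0.003, 0.201, 0.009], [0.033, 0.0, 0.0]]]
[[[0.0, 0.041, 0.005], [0.008, 0.0, 0.0]], [[-0.001, 0.081, 0.012], [0.017, 0.0, 0.0]], [[-0.001, 0.121, 0.021], [0.025, 0.0, 0.0]], [[-0.002, 0.16, 0.032], [0.034, 0.0, 0.0]], [[-0.002, 0.199, 0.045], [0.042, 0.0, 0.0]]]
[[[-0.001, 0.04, 0.012], [0.009, 0.0, 0.0]], [[-0.001, 0.078, 0.026], [0.017, 0.0, 0.0]], [[-0.002, 0.116, 0.041], [0.026, 0.0, 0.0]], [[-0.002, 0.153, 0.059], [0.034, 0.0, 0.0]], [[-0.003, 0.19, 0.078], [0.043, 0.0, 0.0]]]
[[[0.0, 0.037, 0.018], [0.008, 0.0, 0.0]]]
```

>>> {"fn": "jog_arm", "kwargs": {
  "rows": [
    [[-0.002,0.038,-0.001],[0,0,0]],
    [[-0.004,0.079,0.001],[0.007,0,0]],
    [[-0.006,0.12,0.004],[0.016,0,0]],
    [[-0.006,0.16,0.007],[0.024,0,0]],
    [[-0.006,0.2,0.013],[0.033,0,0]]
  ]
}}

```text
t: 26.1
tool_pos: [0.6021, -0.0537, 0.3106]
orientation: [2.123, 2.056, 0.255]
force: [-1.4, -0.3, 0.3]
opening: 0.0235
gripper_force: 20.0
```

>>> {"fn": "jog_arm", "kwargs": {
  "rows": [
    [[-0.001,0.041,0.005],[0.008,0,0]],
    [[-0.001,0.081,0.012],[0.017,0,0]],
    [[-0.002,0.121,0.021],[0.025,0,0]],
    [[-0.002,0.16,0.032],[0.034,0,0]],
    [[-0.003,0.2,0.045],[0.042,0,0]]
  ]
}}

```text
t: 26.6
tool_pos: [0.6431, -0.0557, 0.3114]
orientation: [2.16, 2.092, 0.189]
force: [-0.9, 0.3, 1.7]
opening: 0.0234
gripper_force: 20.0
```

```bash
python3 - <<'E'
from h import *
s=robot.read_state(); f,r,p=phi_now(s);print(f,r,p,s['force'],s['wrist_torque'],s['opening'])
print("radial out",s['force']@(-np.sin(f)*F+np.cos(f)*U),"return tang",s['force']@(np.cos(f)*F+np.sin(f)*U))
arc(np.linspace(f-.03,-.36,8),np.linspace(p,.1,8),Lr=r)
E
```

```text
-0.08355197722808974 0.1866842838428871 0.17942989755772634 [-0.89388507  0.30821471  1.72713435] [-0.09854306  0.62593856 -0.07987092] 0.023381128832216946
radial out 1.6457022995999593 return tang -1.0445532435108986
[[[0.0, 0.027, 0.008], [0.0, 0.0, 0.0]], [[-0.001, 0.057, 0.018], [0.007, 0.0, 0.0]], [[-0.001, 0.086, 0.029], [0.014, 0.0, 0.0]], [[-0.002, 0.115, 0.041], [0.022, 0.0, 0.0]], [[-0.002, 0.144, 0.054], [0.029, 0.0, 0.0]]]
[[[0.0, 0.029, 0.013], [0.007, 0.0, 0.0]], [[-0.001, 0.057, 0.027], [0.014, 0.0, 0.0]], [[-0.001, 0.085, 0.042], [0.022, 0.0, 0.0]]]
```

>>> {"fn": "jog_arm", "kwargs": {
  "rows": [
    [[0,0.027,0.008],[0,0,0]],
    [[-0.001,0.057,0.018],[0.007,0,0]],
    [[-0.001,0.086,0.029],[0.014,0,0]],
    [[-0.002,0.115,0.041],[0.022,0,0]],
    [[-0.002,0.144,0.054],[0.029,0,0]]
  ]
}}

```text
t: 27.1
tool_pos: [0.6731, -0.0573, 0.306]
orientation: [2.186, 2.116, 0.142]
force: [-0.6, 1.5, 1.6]
opening: 0.0236
gripper_force: 20.0
```

>>> {"fn": "jog_arm", "kwargs": {
  "rows": [
    [[0,0.025,0.012],[0.007,0,0]],
    [[-0.001,0.045,0.022],[0.014,0,0]],
    [[-0.001,0.065,0.032],[0.022,0,0]],
    [[-0.001,0.08,0.04],[0.022,0,0]],
    [[-0.001,0.085,0.042],[0.022,0,0]]
  ]
}}

```text
t: 27.6
tool_pos: [0.6911, -0.0583, 0.2998]
orientation: [2.204, 2.134, 0.107]
force: [-1.9, 1.2, -0.6]
opening: 0.0231
gripper_force: 20.0
```

```bash
python3 - <<'E'
from h import *
s=robot.read_state(); f,r,p=phi_now(s);print(f,r,p,s['force'],s['wrist_torque'],s['opening'],s['tool_pos'])
E
```

```text
-0.35898480920570763 0.18661317257481894 0.10006308444779766 [-1.85758635  1.23186704 -0.62011506] [0.31345756 0.74229426 0.05522417] 0.023057896368888903 [ 0.69105007 -0.05832336  0.29984238]
```

>>> {"fn": "jog_arm", "kwargs": {
  "rows": [
    [[0,0.005,0.002],[0,0,0]],
    [[0,0.01,0.003],[0,0,0]],
    [[0,0.01,0.003],[0,0,0]],
    [[0,0.01,0.003],[0,0,0]]
  ]
}}

```text
t: 28.0
tool_pos: [0.6919, -0.0584, 0.2996]
orientation: [2.205, 2.134, 0.106]
force: [-6.0, 3.0, -0.2]
opening: 0.0236
gripper_force: 20.0
```

>>> {"fn": "jog_arm", "kwargs": {
  "rows": [
    [[0,0,0],[0,0,0]],
    [[0,0,0],[0,0,0]],
    [[0,0,0],[0,0,0]],
    [[0,0,0],[0,0,0]],
    [[0,0,0],[0,0,0]]
  ],
  "hand": -1
}}

```text
t: 28.5
tool_pos: [0.693, -0.0587, 0.2999]
orientation: [2.204, 2.133, 0.108]
force: [0.1, 0.5, -0.4]
opening: 0.0589
gripper_force: 0.0
```

>>> {"fn": "jog_arm", "kwargs": {
  "rows": [
    [[0,0,0],[0,0,0]],
    [[0,0,0],[0,0,0]],
    [[0,0,0],[0,0,0]],
    [[0,0,0],[0,0,0]],
    [[0,0,-0.05],[0,0,0]]
  ]
}}

```text
t: 29.0
tool_pos: [0.6911, -0.0583, 0.3081]
orientation: [2.206, 2.135, 0.104]
force: [0.8, -0.3, 0.3]
opening: 0.0924
gripper_force: 0.0
```

>>> {"fn": "jog_arm", "kwargs": {
  "rows": [
    [[0,0,-0.1],[0,0,0]],
    [[0,0,-0.25],[0,0,0]],
    [[0,0,-0.4],[0,0,0]],
    [[0,0,-0.55],[0,0,0]],
    [[0,0,-0.55],[0,0,0]]
  ]
}}

```text
t: 29.5
tool_pos: [0.6816, -0.0583, 0.4268]
orientation: [2.198, 2.128, 0.116]
force: [0.1, 0.5, 1.2]
opening: 0.0925
gripper_force: 0.0
```

```bash
python3 - <<'E'
from h import *
s=robot.read_state(); print(s['t'],s['force'],s['tool_pos'],s['opening'])
c=imaging.read_camera("scene");f=c["frame"][140:320,150:390]
cv2.imwrite("pics/fin.png",cv2.resize(f[:,:,::-1],None,fx=3.2,fy=3.2,interpolation=cv2.INTER_CUBIC))
E
```

```text
29.5 [0.08005161 0.54875221 1.17091108] [ 0.68162573 -0.0582862   0.42682253] 0.09254103427614956
```

View pics/fin.png

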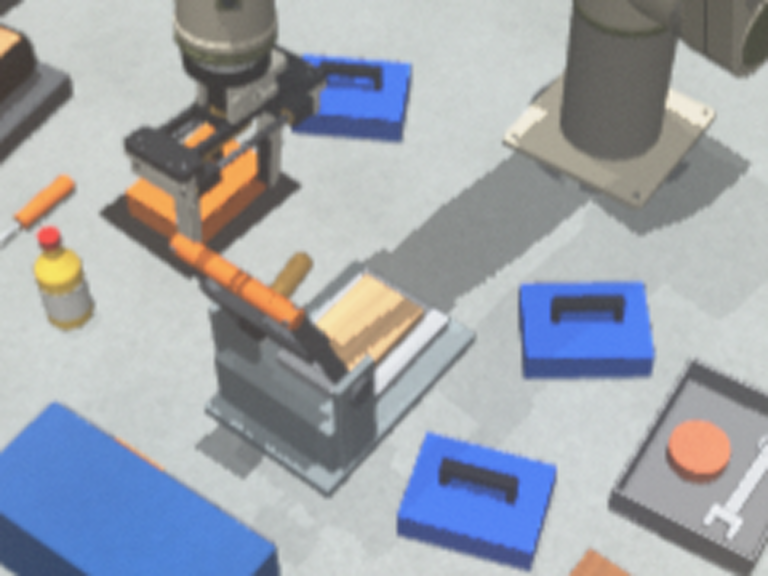

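The lever is fully up (bar from (175,245) to (300,315)), the board lies on the bed at (375,320), the cover is on the mat at (200,190), and the gripper is clear of everything. I hand in.

```bash
python3 -c "
from plant import robot
print(robot.close_job())"
```

```text
the job is handed in; nothing more can be done
None
```

The job is handed in, but no verdict was returned: the cover stands in the middle of the mat, the punch was pressed about 27 N above the spring (by the wrist force) and held for over a second, the lever was eased back up to its stop in about 5.5 s, and the board lies on the bed.

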